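# Build and charge a sieve stack on the bench sieve shaker, then start it

## Robot

A 6-joint arm with a two-finger parallel gripper is mounted at the origin on a cart in front of the work surface, level with it; the furniture and walls round the work are solid. World frame = base frame: x ahead of the robot, y to its left, z up, the work surface at z = 0. Lengths are in m, angles in rad, forces in N, time in s.
With the tool pointing down it reaches from about 0.325 to 0.75 m from the base axis. Payload 7.6 kg.
Tool frame: the origin (TCP) lies at the very end of the fingers, on their centre line; the grasp point (between the pads) lies 19 mm behind it; z points along the fingers, y is the direction in which the jaws open and shut (so a half turn about z gives the same grasp; the last joint's range is limited). The gripper opens to 85 mm and grips with 20 to 120 N. Pads are 22 mm wide; open, the fingers measure 114 mm over their backs; the gripper's body (76 mm by 85 mm) begins 54 mm behind the grasp point. The pads swing forward as they close: fully open they stand 13 mm farther back than shut.
Start: joints at [1.267, 0.052, 1.401, -0, 1.689, -0.07], TCP at [0.122, 0.511, 0.231] pointing down, gripper open.
Joint ranges: [-2.9, 2.9], [-0.91, 2.17], [0.12, 2.37], [-1.06, 4.2], [0.26, 2.73], [-2.93, 2.93]. Speed limits (rad/s): [2.57, 2.57, 3.01, 3.14, 3.14, 3.14].

## Interface

Orientations are given as a unit quaternion [w, x, y, z].
In Python, from cell import robot, get_image, camera_info, close_job gives the robot as it stands. The module is installed in compiled form; this text tells all that it offers. Calls block until the motion is done:
- robot.reach(position, orientation): joint-space move of the TCP to a pose.
- robot.servo_line(position, orientation=None, speed=0.15, guard=None): straight line of the TCP; orientation=None keeps the orientation; speed is the mean speed in m/s. With guard (N) it stops when the force on the tool has changed by that much, and returns True; else False.
- robot.movej(angles): joint-space move.
- robot.set_gripper(opening, force=None): opening from 0.0 (shut) to 1.0 (fully open); force is the grip in N (None keeps the last); returns when the fingers have stopped.
- robot.sleep(seconds).
- robot.ik(position, orientation): joint angles nearest the present ones, or None.
- get_image(name): name is "scene" or "side" or "wrist"; returns the picture (384x512x3 uint8, red, green, blue); there is no depth.
- camera_info(name): a dict with "vfov" (degrees; the focal length in pixels is half the picture's height over the tangent of half this angle, whatever the lens; pixels are square), "cx", "cy" (the principal point, pixels), "origin" and "attitude" of the camera in the world; the wrist camera has in their place "tool_from_camera" (4x4, takes a point from camera to tool coordinates, whose origin is the TCP and whose axes are the flange's). Camera axes: x right, y down, z forward; pixel columns grow to the right and rows downward; lengths in m; the calibration is good to about 2 mm. A picture is of the moment at which its call begins: read the wrist's pose just before it. camera_info takes no time and is no camera call.
A pose or a line that the arm cannot do raises robot.MotionError and nothing moves.
- close_job(): hands the job in, once; it reports no verdict.
Readings, each from a call of its own:
- robot.get_clock(): time.
- robot.get_qpos(): joint angles.
- robot.get_joint_vel(): joint speeds.
- robot.get_joint_efforts(): joint torques, N m.
- robot.get_ee_pos(): TCP position.
- robot.get_eef_rot(): TCP orientation.
- robot.get_ft_force(): force on the tool from outside, world axes, zero at the start.
- robot.get_wrist_torque(): the same for the moment, N m.
- robot.get_gripper_width(): opening from 0.0 (shut) to 1.0 (fully open).
Only numpy, scipy, OpenCV 4.12 (cv2) and the standard library are available. Lean on these libraries where they do the work, as an engineer would, in place of code of your own. Each camera call takes 0.05 s, during which the arm holds its last target.

## Task

Set up the sieve shaker for a run: seat the collecting pan fully home on the shaker's two pegs, then stack whichever sieves are out on it, each nested fully in the one below, from the finest at the bottom (red band, then yellow) to the coarse blue one on top. Only then tip every lump from the sample cup onto the blue sieve, stand the cup upright on the worktop away from the shaker, and put the lid on flush. When all that is done and the lid let go, press the green start button right down and let it spring back; leave the other things on the bench where they are.

Things in the scene. Friction and masses are not known exactly. Their poses are not given: they have to be found in the camera images.
- shaker_seat (a point): centre of the top face of the shaker's vibrating table, 56 mm above the worktop: the pan's underside rests here. The shaker is fixed: light housing 250 x 120 mm with a dark blue top 50 mm high; x runs from the front panel (button) to the back, z up. The table is an aluminium bar 140 mm (along x) x 50 mm
- peg_front (a point): tip of the peg nearer the button, 50 mm in front (-x of shaker_seat) of the table's centre: a steel peg 9 mm in diameter, 17 mm tall, its top 7 mm tapered to 3.6 mm
- peg_back (a point): tip of the other, equal peg, 50 mm behind the table's centre
- start_top (a point): centre of the top of the green round push button (24 mm across) on the shaker's front panel, 131 mm in front of the table's centre; it is pressed straight down
- start (a joint): travel of the start button: 0 released, 0.006 m fully down, about 5 N; springs back. Pressed counts from 0.004
- pan_center (a point): collecting pan: bright round pan 70 mm outside, 62 mm bore, 24 mm deep, 34 mm high in all, 0.25 kg, on a foot bar 132 x 30 x 8 mm; 50 mm from the centre on either side, along the pan's x axis, the bar has a 12 mm hole for a peg. Either way round fits; grip the 70 mm body along the pan's y. Origin on its axis, half-way up, z up
- coarse_center (a point): coarse sieve, blue band, 10 mm mesh, 50 mm high in all, 0.18 kg; always present. Round frame 70 mm outside, 62 mm bore; wire mesh (holds the lumps) 12 mm above the underside; below the frame a 10 mm long skirt 58 mm across, tapered to 52, drops into the bore below until the frame rests on the rim there. Origin on the axis, half-way up, z up
- medium_center (a point): medium sieve, yellow band, 36 mm high in all, 0.15 kg; None if absent. Round frame 70 mm outside, 62 mm bore; wire mesh (holds the lumps) 12 mm above the underside; below the frame a 10 mm long skirt 58 mm across, tapered to 52, drops into the bore below until the frame rests on the rim there. Origin on the axis, half-way up, z up
- fine_center (a point): fine sieve, red band, 36 mm high in all, 0.15 kg; None if absent. Round frame 70 mm outside, 62 mm bore; wire mesh (holds the lumps) 12 mm above the underside; below the frame a 10 mm long skirt 58 mm across, tapered to 52, drops into the bore below until the frame rests on the rim there. Origin on the axis, half-way up, z up
- lid_center (a point): weighted steel lid, 71 mm across, 40 mm high in all, 0.3 kg: a tapered plug 6 mm deep and 58 mm across below, a 6 mm plate, a black knob 28 mm across and 28 mm high on top. The plug drops into the bore of the top sieve and the plate rests on the rim. Origin half-way up (20 mm above the underside), z up
- cup_center (a point): sample cup: open square white plastic tub, 54 x 54 mm, 58 mm high, 3 mm walls and floor, straight flat sides, 0.10 kg, no handle; it holds the lumps, which roll out over an edge once it is tipped some 15 degrees past level. Origin on its axis, half-way up (29 mm above the underside), x and y square to its sides, z up out of the mouth
- lump_0_center (a point): rust-brown lump of sinter, about 15 mm across, roughly round, 12 g, loose in the cup at the start; origin at its centre. None if it is absent in this start
- lump_1_center (a point): rust-brown lump of sinter, about 15 mm across, roughly round, 12 g, loose in the cup at the start; origin at its centre. None if it is absent in this start
- lump_2_center (a point): rust-brown lump of sinter, about 15 mm across, roughly round, 12 g, loose in the cup at the start; origin at its centre. None if it is absent in this start
- lump_3_center (a point): rust-brown lump of sinter, about 15 mm across, roughly round, 12 g, loose in the cup at the start; origin at its centre. None if it is absent in this start
- lump_4_center (a point): rust-brown lump of sinter, about 15 mm across, roughly round, 12 g, loose in the cup at the start; origin at its centre. None if it is absent in this start
- lump_5_center (a point): rust-brown lump of sinter, about 15 mm across, roughly round, 12 g, loose in the cup at the start; origin at its centre. None if it is absent in this start
- loupe: bystander: black stand loupe, 33 mm across, 35 mm high; origin under its centre
- tape_1: bystander: roll of black tape, 62 mm across, 19 mm high; origin under its centre

How it is judged:
By the outcome, as a careful person would: the job done as asked, in the order asked, and still so for the second after the job is handed in, with the robot touching nothing.
Of sieve_medium, sieve_fine only 1 to 2 are there at a start; the rules pass over those that are not, and their reading is None.
Of lump_0, lump_1, lump_2, lump_3, lump_4, lump_5 only 4 to 6 are there at a start; the rules pass over those that are not, and their reading is None.
At some moment in a run one of cup, lid may be knocked a few centimetres aside while the robot is not near it.
It also fails if it takes over 208 s, if anything falls off the work surface, if the arm or the gripper's body presses on something with over 40 N, if the wrist force passes 120 N, or if a joint passes its speed limit or range.

## Working session

There is one attempt and no reset: what is moved stays moved. The work goes in short steps, each a Python script; the robot and the scene stay as the last script left them, time stands still between calls to the robot, and variables do not carry over. Pictures are saved under pics/ and viewed, and the job is handed in when it is done.

```bash
ls; mkdir -p pics; python3 - <<'E'
from cell import robot,get_image,camera_info
import cv2
print(robot.get_clock())
for n in ["scene","side","wrist"]:
    im=get_image(n); cv2.imwrite(f"pics/{n}0.png",cv2.cvtColor(im,cv2.COLOR_RGB2BGR)); print(n,camera_info(n))
print(robot.get_ee_pos(),robot.get_eef_rot(),robot.get_ft_force())
E
```

```text
pics
0.0
scene {'vfov': 42.74041205430453, 'cx': 250.0600408540251, 'cy': 190.11790876412874, 'origin': array([-0.1737966 , -0.48024565,  0.99116184]), 'attitude': array([-0.35481779,  0.83334532, -0.3917633 ,  0.16174496])}
side {'vfov': 48.239157863578896, 'cx': 252.08355465270785, 'cy': 195.18013324490985, 'origin': array([0.10285701, 1.25426539, 0.66148963]), 'attitude': array([ 0.10046487, -0.15379093,  0.83155636, -0.5241843 ])}
wrist {'vfov': 60.695625487676914, 'cx': 251.9199115029916, 'cy': 190.12533641603295, 'tool_from_camera': array([[-5.37661789e-04, -9.65372467e-01, -2.60874894e-01,
         6.55545167e-02],
       [ 9.99999727e-01, -3.86945470e-04, -6.29095183e-04,
         2.32862746e-04],
       [ 5.06366811e-04, -2.60875162e-01,  9.65372412e-01,
        -1.43050914e-01],
       [ 0.00000000e+00,  0.00000000e+00,  0.00000000e+00,
         1.00000000e+00]])}
[0.12154806 0.51052511 0.23068133] [-9.58203576e-05  1.16635199e-01  9.93174667e-01 -5.49064010e-04] [-0.42042401  1.25550386  0.3740666 ]
```

View pics/scene0.png

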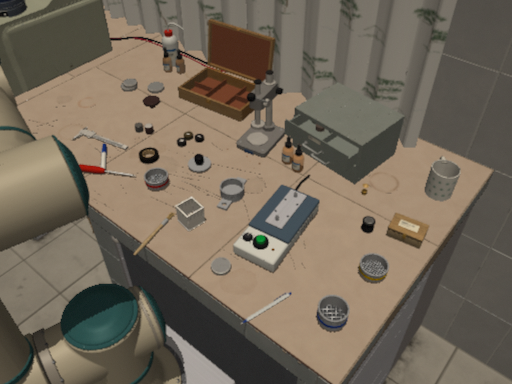

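View pics/side0.png

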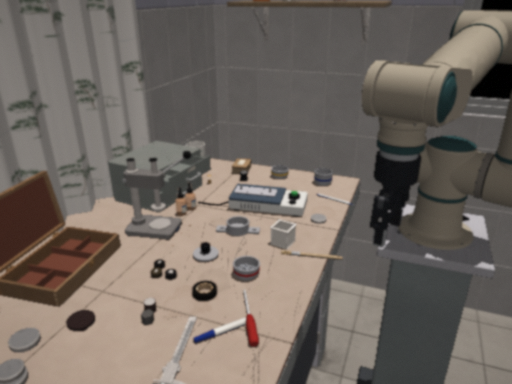

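View pics/wrist0.png

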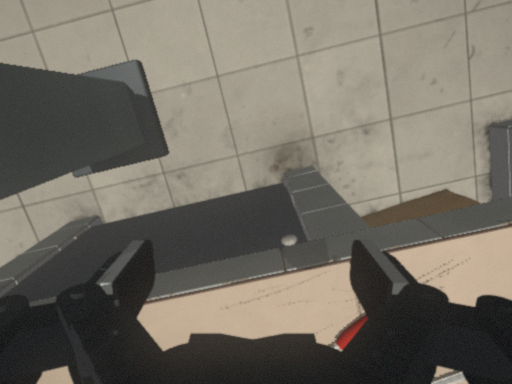

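```bash
cat > h.py <<'E'
from cell import robot,get_image,camera_info,close_job
import numpy as np,cv2
from scipy.spatial.transform import Rotation as R
def q2R(q): return R.from_quat([q[1],q[2],q[3],q[0]]).as_matrix()
def R2q(M):
    q=R.from_matrix(M).as_quat(); return np.array([q[3],q[0],q[1],q[2]])
def cam(n):
    i=camera_info(n); f=192/np.tan(np.radians(i['vfov'])/2)
    if n=='wrist':
        T=i['tool_from_camera']; Rt=q2R(robot.get_eef_rot()); p=robot.get_ee_pos()
        return f,i['cx'],i['cy'],Rt@T[:3,:3],Rt@T[:3,3]+p
    return f,i['cx'],i['cy'],q2R(i['attitude']),np.array(i['origin'])
def pix(c,u,v,z):
    f,cx,cy,M,o=c; d=M@np.array([(u-cx)/f,(v-cy)/f,1.]); return o+d*(z-o[2])/d[2]
def proj(c,P):
    f,cx,cy,M,o=c; d=M.T@(np.asarray(P,float)-o); return np.array([cx+f*d[0]/d[2],cy+f*d[1]/d[2]])
def down(yaw): # jaw direction (tool y) at angle yaw in world; z down
    y=np.array([np.cos(yaw),np.sin(yaw),0]); z=np.array([0,0,-1.]); x=np.cross(y,z)
    return R2q(np.stack([x,y,z],1))
def snap(n,name,crop=None,s=1):
    c=cam(n); im=cv2.cvtColor(get_image(n),cv2.COLOR_RGB2BGR); cv2.imwrite(f"pics/{name}_full.png",im)
    if crop: 
        x0,y0,x1,y1=crop; im=cv2.resize(im[y0:y1,x0:x1],None,fx=s,fy=s,interpolation=cv2.INTER_CUBIC)
    cv2.imwrite(f"pics/{name}.png",im); return c
E
python3 - <<'E'
import cv2
im=cv2.imread("pics/scene0.png")
for k,(a,b,c,d) in {"A":(120,120,320,270),"B":(300,190,460,310+30)}.items():
    cv2.imwrite(f"pics/sc{k}.png",cv2.resize(im[b:d,a:c],None,fx=4,fy=4,interpolation=cv2.INTER_CUBIC))
im=cv2.imread("pics/side0.png")
cv2.imwrite("pics/sdA.png",cv2.resize(im[150:300,180:360],None,fx=4,fy=4,interpolation=cv2.INTER_CUBIC))
E
```

```text
(no output)
```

View pics/scA.png

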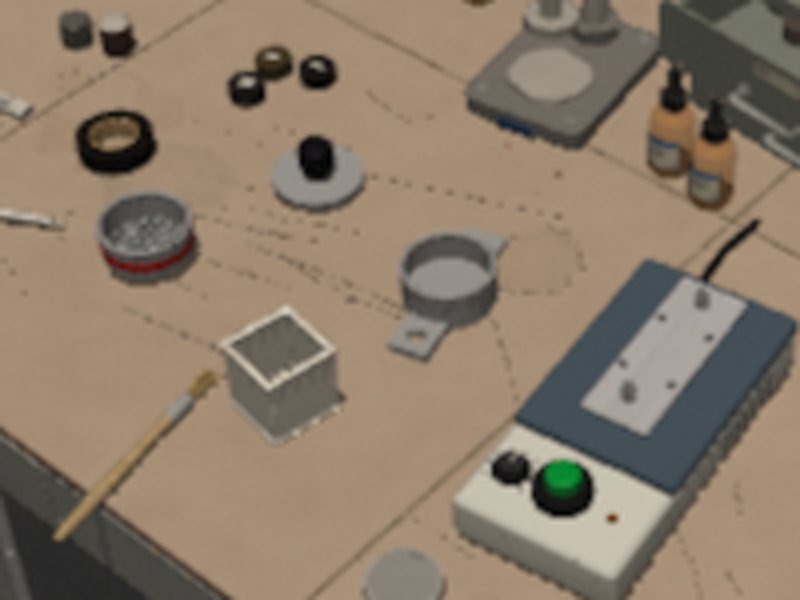

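View pics/scB.png

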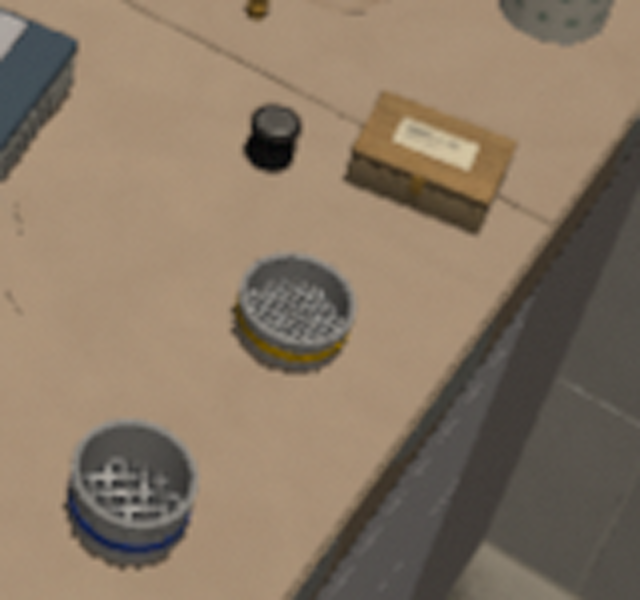

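View pics/sdA.png

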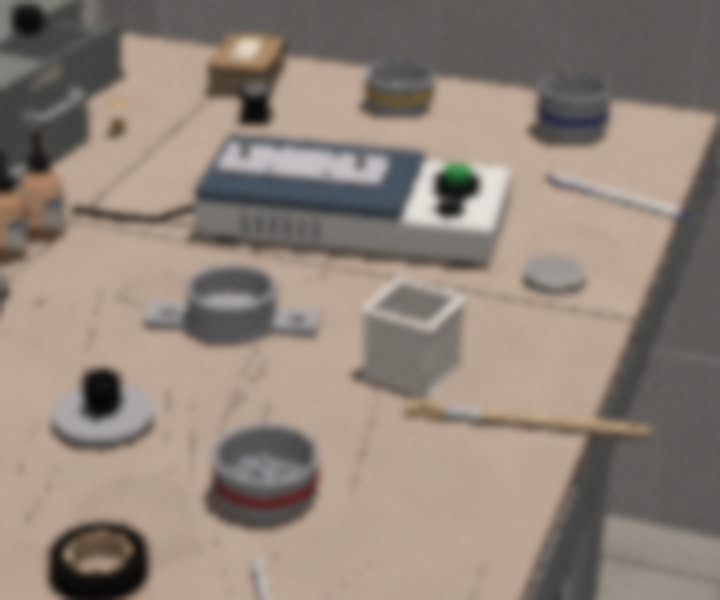

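```bash
python3 - <<'E'
from h import *
c=cam("scene"); np.set_printoptions(precision=4,suppress=True)
A=lambda u,v,z: pix(c,120+u/4,120+v/4,z)
B=lambda u,v,z: pix(c,300+u/4,190+v/4,z)
for k,p in dict(red=A(146,217,.036),lidp=A(318,176,.012),knob=A(317,146,.04),pan=A(448,265,.034),hole=A(417,335,.008),
 pf=A(628,383,.073),pb=A(702,292,.073),btn=A(563,470,.06),c0=A(288,308,.058),c1=A(335,348,.058),c2=A(270,388,.058),c3=A(220,345,.058),
 h0=A(650,260,.05),h1=A(798,325,.05),yel=B(297,298,.036),blue=B(133,470,.05)).items(): print(k,p)
s=cam("side")
S=lambda u,v,z: pix(s,180+u/4,150+v/4,z)
print('side')
for k,p in dict(red=S(265,452,.036),lidp=S(103,412,.012),pan=S(230,285,.034),hole=S(297,320,.008),hole2=S(166,313,.008),btn=S(458,172,.06),
 c=S(413,302,.058),yel=S(400,75,.036),blue=S(573,88,.05)).items(): print(k,p)
E
```

```text
red [0.4565 0.4098 0.036 ]
lidp [0.5868 0.3654 0.012 ]
knob [0.5893 0.3657 0.04  ]
pan [0.5591 0.2084 0.034 ]
hole [0.5119 0.197  0.008 ]
pf [0.5202 0.0195 0.073 ]
pb [0.6171 0.0319 0.073 ]
btn [0.4461 0.0128 0.06  ]
c0 [0.4407 0.2469 0.058 ]
c1 [0.4337 0.1964 0.058 ]
c2 [0.3809 0.204  0.058 ]
c3 [0.3873 0.2572 0.058 ]
h0 [0.6398 0.0914 0.05  ]
h1 [ 0.6522 -0.0238  0.05  ]
yel [ 0.5698 -0.2394  0.036 ]
blue [ 0.3974 -0.2323  0.05  ]
side
red [0.4491 0.4113 0.036 ]
lidp [0.5844 0.3737 0.012 ]
pan [0.5569 0.2138 0.034 ]
hole [0.5069 0.2032 0.008 ]
hole2 [0.6042 0.2285 0.008 ]
btn [0.4371 0.0144 0.06  ]
c [0.4078 0.2309 0.058 ]
yel [ 0.5647 -0.2289  0.036 ]
blue [ 0.3934 -0.2208  0.05  ]
```

```bash
python3 - <<'E'
from h import *
robot.reach([0.50,0.2,0.33],down(np.pi/2))
c=snap("wrist","w1"); print(c,robot.get_clock(),robot.get_ee_pos())
np.savez("w1.npz",*c)
im=cv2.imread("pics/w1.png"); cv2.imwrite("pics/w1b.png",cv2.resize(im,(800,600),interpolation=cv2.INTER_CUBIC))
E
```

```text
(np.float64(327.9400815106938), 251.9199115029916, 190.12533641603295, array([[-4.58863994e-04,  9.65492632e-01,  2.60429966e-01],
       [ 9.99999864e-01,  5.07422177e-04, -1.19219926e-04],
       [-2.47253901e-04,  2.60429876e-01, -9.65492733e-01]]), array([0.43418964, 0.20073169, 0.47288654])) 2.0167 [0.49960188 0.20079225 0.32977369]
```

View pics/w1b.png

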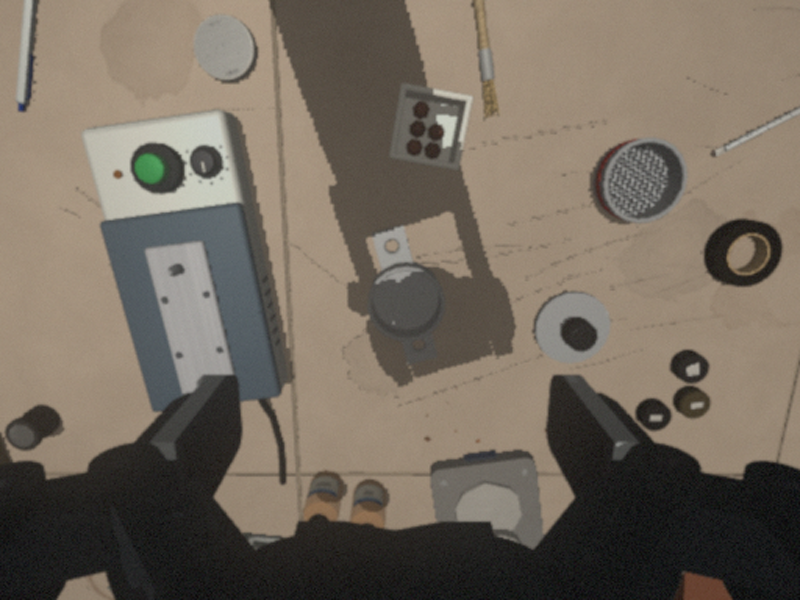

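```bash
python3 - <<'E'
import cv2
im=cv2.imread("pics/w1.png")
for k,(a,b,c,d) in {"P":(220,130,320,240),"S":(50,70,190,270),"C":(240,50,460,250)}.items():
    s=min(800/(c-a),600/(d-b)); s=int(s); print(k,s)
    cv2.imwrite(f"pics/w1{k}.png",cv2.resize(im[b:d,a:c],None,fx=s,fy=s,interpolation=cv2.INTER_CUBIC))
E
```

```text
P 5
S 3
C 3
```

View pics/w1P.png

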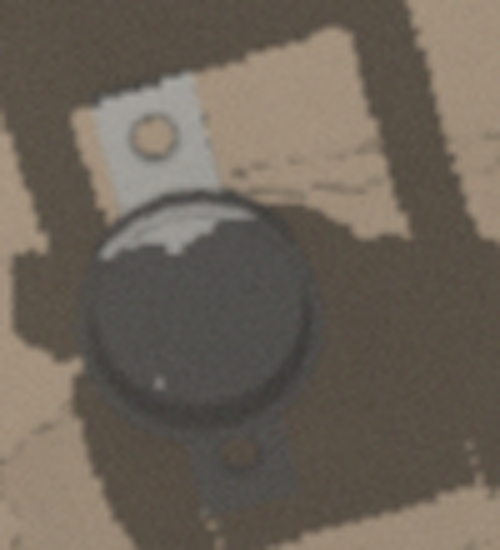

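View pics/w1S.png

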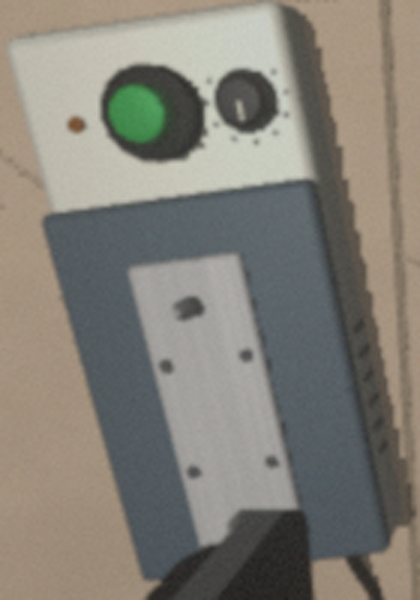

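View pics/w1C.png

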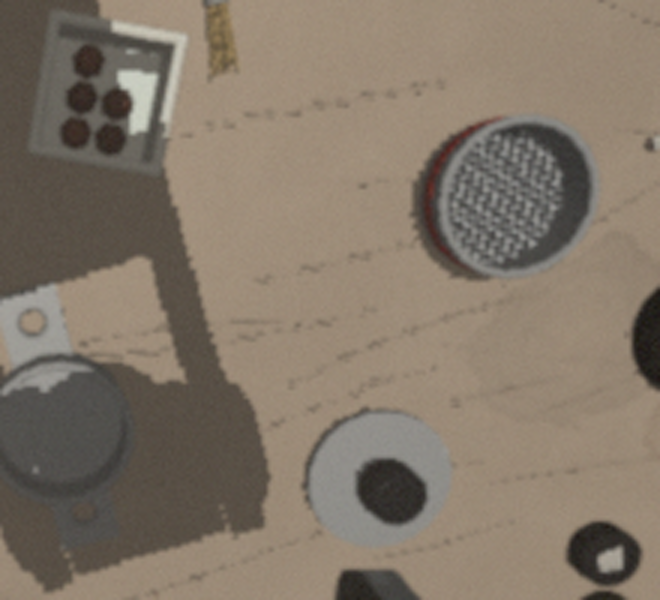

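```bash
python3 - <<'E'
from h import *
np.set_printoptions(precision=4,suppress=True)
c=[np.load("w1.npz")[f'arr_{i}'] for i in range(5)]
P=lambda u,v,z:pix(c,220+u/5,130+v/5,z); S=lambda u,v,z:pix(c,50+u/3,70+v/3,z); C=lambda u,v,z:pix(c,240+u/3,50+v/3,z)
print('pan',P(201,312,.034),'holes',P(154,136,.008),P(240,452,.008))
print('red',C(516,197,.036),'lid',C(380,478,.012),'knob',C(400,497,.04))
cu=[C(*p,.058) for p in [(55,10),(187,37),(160,175),(30,150)]];print('cup',cu,np.mean(cu,0))
h=[S(*p,.056) for p in [(166,366),(246,355),(194,472),(272,461)]];print('bar holes',h,np.mean(h,0))
print('front corners',S(128,267,.056),S(240,253,.056),'btn',S(137,113,.06))
print('house',[S(*p,.05) for p in [(45,215),(315,180),(145,580),(388,548)]])
s=cam("scene");A=lambda u,v,z: pix(s,120+u/4,120+v/4,z)
b=[A(*p,.056) for p in[(690,277),(747,303),(647,437),(582,403)]];print('scene bar',b,np.mean(b,0))
print('scene holes',[A(*p,.056) for p in [(661,318),(708,338),(623,363),(671,385)]])
E
```

```text
pan [0.5558 0.2122 0.034 ] holes [0.5108 0.1991 0.008 ] [0.6068 0.2249 0.008 ]
red [0.4517 0.4087 0.036 ] lid [0.5878 0.3704 0.012 ] knob [0.5878 0.3702 0.04  ]
cup [array([0.3792, 0.2082, 0.058 ]), array([0.3891, 0.2604, 0.058 ]), array([0.4421, 0.2515, 0.058 ]), array([0.4322, 0.1983, 0.058 ])] [0.4107 0.2296 0.058 ]
bar holes [array([0.5493, 0.0074, 0.056 ]), array([0.5443, 0.043 , 0.056 ]), array([0.5991, 0.0143, 0.056 ]), array([0.5938, 0.05  , 0.056 ])] [0.5716 0.0287 0.056 ]
front corners [ 0.5054 -0.0038  0.056 ] [0.4993 0.0447 0.056 ] btn [0.4414 0.0098 0.06  ]
house [array([ 0.4839, -0.0395,  0.05  ]), array([0.4691, 0.0773, 0.05  ]), array([ 0.6561, -0.0176,  0.05  ]), array([0.6395, 0.0985, 0.05  ])]
scene bar [array([0.6385, 0.0564, 0.056 ]), array([0.6424, 0.0116, 0.056 ]), array([ 0.5037, -0.0089,  0.056 ]), array([0.5003, 0.0409, 0.056 ])] [0.5712 0.025  0.056 ]
scene holes [array([0.5942, 0.0479, 0.056 ]), array([0.599 , 0.0126, 0.056 ]), array([0.5451, 0.0422, 0.056 ]), array([0.5493, 0.0061, 0.056 ])]
```

```bash
cat >> h.py <<'E'
SX,SY,SYAW=0.5716,0.0285,0.13
JY=SYAW+np.pi/2
def pick(x,y,yaw,z,up=0.14,force=40,w=1.0):
    robot.set_gripper(w,force)
    q=down(yaw); robot.reach([x,y,up],q); 
    hit=robot.servo_line([x,y,z],q,speed=0.12,guard=15)
    print('descend hit',hit,robot.get_ee_pos())
    robot.set_gripper(0.0,force); print('width',robot.get_gripper_width(),'ft',robot.get_ft_force(),robot.get_clock())
E
python3 - <<'E'
from h import *
pick(.557,.212,.2625+np.pi/2,.002)
c=snap("wrist","w2"); np.savez("w2.npz",*c)
snap("side","sd2",(180,130,360,265),4)
E
```

```text
descend hit False [0.55764985 0.21223643 0.00305655]
width 0.8295663391030156 ft [-1.15864021 -0.64576949  4.75528541] 4.6333
```

View pics/w2.png

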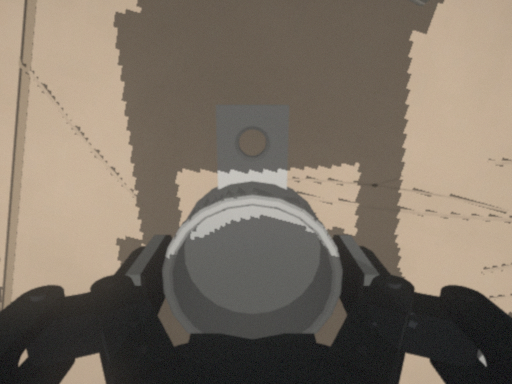

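View pics/sd2.png

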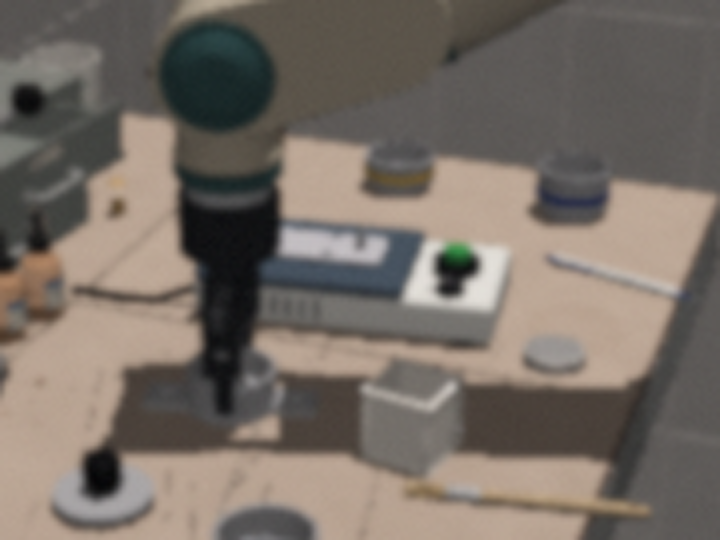

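```bash
python3 - <<'E'
from h import *
c=cam("wrist"); h=pix(c,252.5,142,.008); p=robot.get_ee_pos(); d=q2R(robot.get_eef_rot()).T@(h-p); print(h,d)
np.save("panoff.npy",d)
E
```

```text
[0.5104271  0.19966543 0.008     ] [ 0.04906647  0.00017349 -0.00445342]
```

```bash
python3 - <<'E'
from h import *
p=robot.get_ee_pos(); robot.servo_line([p[0],p[1],.15],speed=.15)
q=down(JY); X=SX-.0009*np.cos(SYAW);Y=SY-.0009*np.sin(SYAW)
robot.reach([X,Y,.15],q)
robot.servo_line([X,Y,.056+.003+.022],q,speed=.1)
print(robot.get_ee_pos(),robot.get_clock())
c=snap("wrist","w3"); np.savez("w3.npz",*c)
snap("scene","sc3",(150,120,350,270),4)
E
```

```text
[0.57120893 0.02851183 0.08180829] 7.475
```

View pics/w3.png

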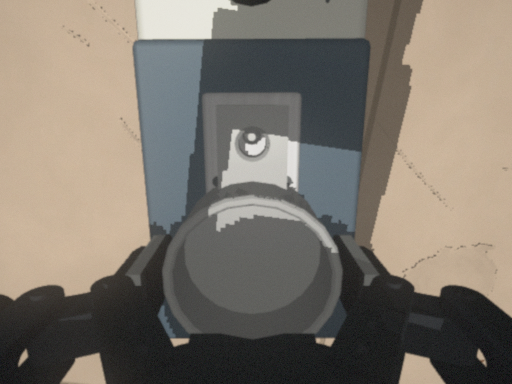

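View pics/sc3.png

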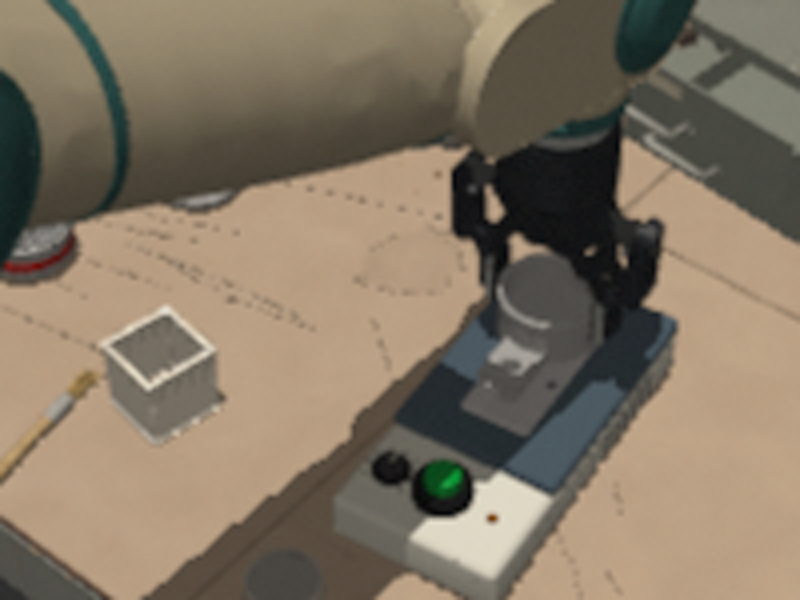

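```bash
python3 - <<'E'
from h import *
im=cv2.imread("pics/w3.png"); cv2.imwrite("pics/w3z.png",cv2.resize(im[85:205,190:315],None,fx=5,fy=5,interpolation=cv2.INTER_CUBIC))
c=cam("wrist");p=robot.get_ee_pos();M=q2R(robot.get_eef_rot());d=np.load("panoff.npy")
h=p+M@d; print(h,proj(c,h),proj(c,[h[0],h[1],.073]),proj(c,[h[0],h[1],.066]))
for u,v in [(252,136),(252,138)]: print(pix(c,u,v,.073))
E
```

```text
[0.52262611 0.02223486 0.08642482] [252.35567261 141.99060973] [252.33236124 138.46610199] [252.3217243  136.85787556]
[0.52152881 0.02193748 0.073     ]
[0.52243442 0.0220555  0.073     ]
```

View pics/w3z.png

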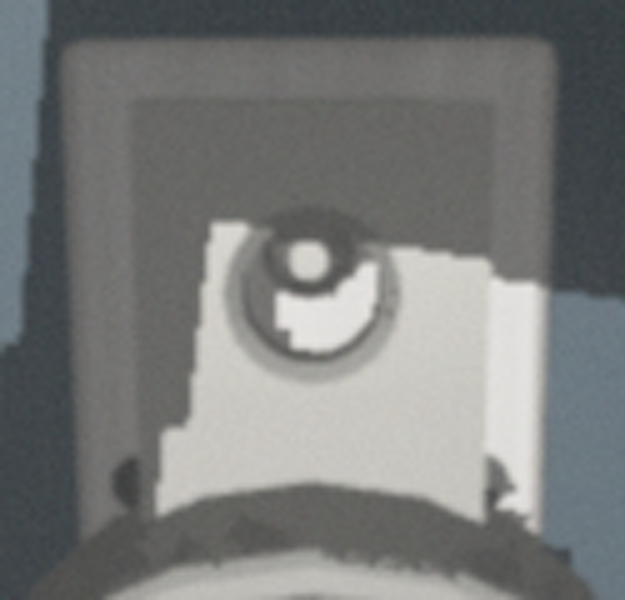

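```bash
python3 - <<'E'
from h import *
q=down(JY);p=robot.get_ee_pos();X,Y=p[0]-.0013,p[1]-.0005
robot.servo_line([X,Y,p[2]],q,speed=.05)
f0=robot.get_ft_force()
r=robot.servo_line([X,Y,.056+.0015],q,speed=.03,guard=12)
print(r,robot.get_ee_pos(),robot.get_ft_force()-f0,robot.get_clock())
snap("wrist","w4")
E
```

```text
True [0.56967263 0.02792088 0.05966933] [-1.38625228  0.32311644  6.70196552] 8.5333
```

View pics/w4.png

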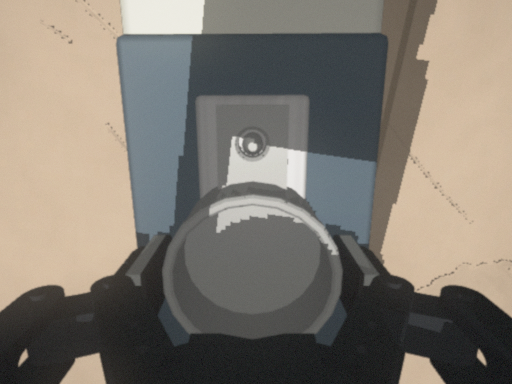

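```bash
python3 - <<'E'
from h import *
robot.set_gripper(1.0); p=robot.get_ee_pos()
robot.servo_line([p[0],p[1],.22],speed=.2)
c=snap("wrist","w5"); np.savez("w5.npz",*c); im=cv2.imread("pics/w5.png"); cv2.imwrite("pics/w5z.png",cv2.resize(im[60:240,150:370],None,fx=3.33,fy=3.33,interpolation=cv2.INTER_CUBIC))
snap("side","sd5",(200,150,330,250),6); snap("scene","sc5",(220,170,330,270),6); print(robot.get_clock())
E
```

```text
9.9917
```

View pics/w5z.png

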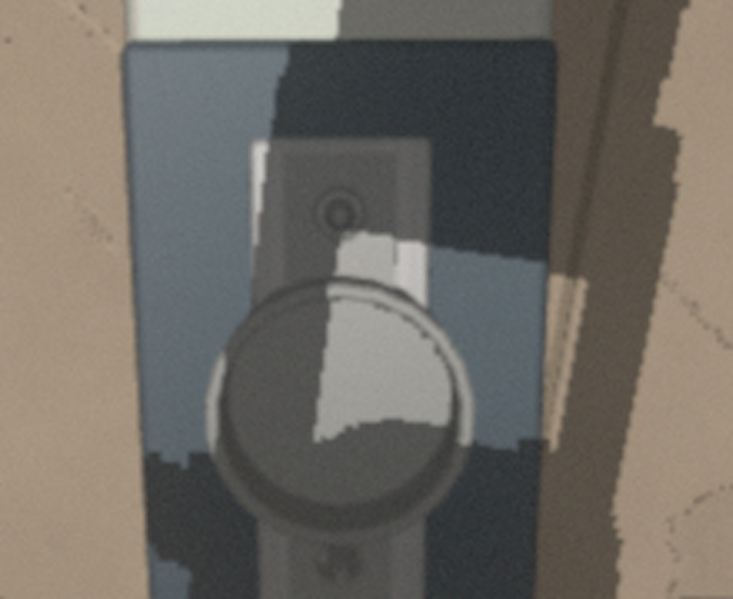

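View pics/sd5.png

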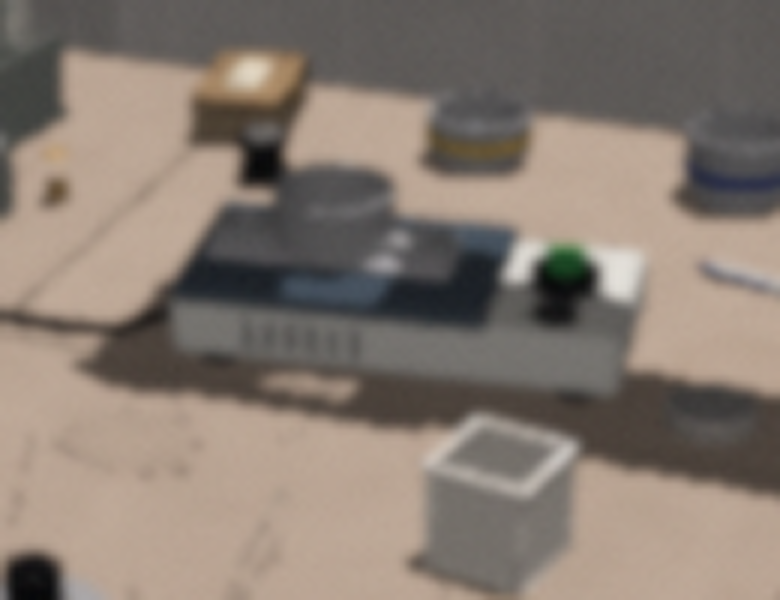

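View pics/sc5.png

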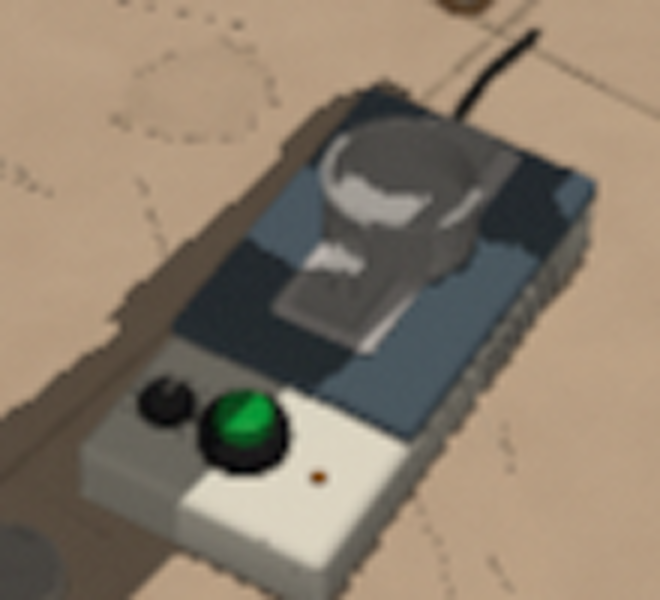

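```bash
python3 - <<'E'
from h import *
np.set_printoptions(precision=4,suppress=True)
c=[np.load("w5.npz")[f'arr_{i}'] for i in range(5)]
print('pan rim',pix(c,150+340/3.333,60+408/3.333,.090), 'pegs',pix(c,150+340/3.333,60+212/3.333,.073),pix(c,150+337/3.333,60+560/3.333,.073))
robot.reach([.452,.409,.13],down(0))
c=snap("wrist","w6",(130,60,380,250),3); np.savez("w6.npz",*c)
E
```

```text
pan rim [0.5684 0.0281 0.09  ] pegs [0.5206 0.0219 0.073 ] [0.6162 0.0335 0.073 ]
```

View pics/w6.png

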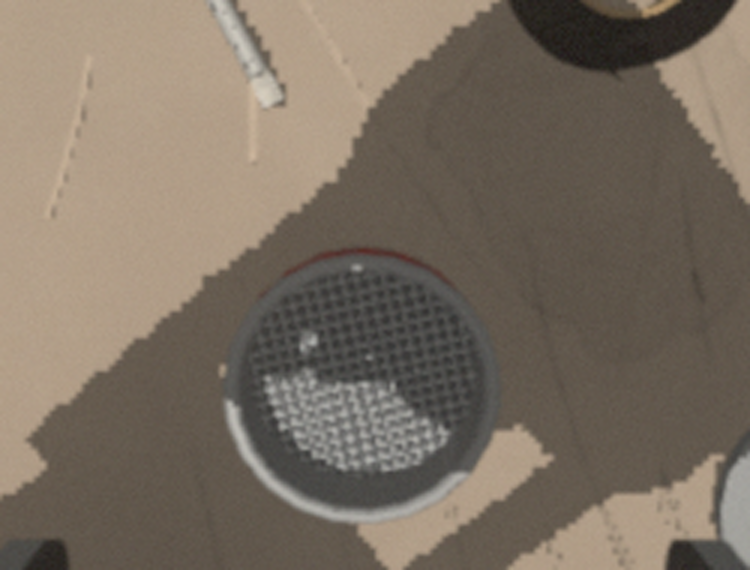

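```bash
cat >> h.py <<'E'
PX,PY=0.570,0.0282
def place(yaw,zs,ztarget,g,guard=12,off=(0,0)):
    """g: tcp z when underside at 0; ztarget: z of underside when seated; """
    p=robot.get_ee_pos(); robot.servo_line([p[0],p[1],max(p[2],zs)],speed=.2)
    q=down(yaw);X,Y=PX+off[0],PY+off[1]
    robot.reach([X,Y,zs],q)
    robot.servo_line([X,Y,ztarget+g+.014],q,speed=.12)
    f0=robot.get_ft_force()
    r=robot.servo_line([X,Y,ztarget+g-.003],q,speed=.03,guard=guard)
    p=robot.get_ee_pos()
    print('seat hit',r,p,'err z',p[2]-(ztarget+g),'dF',robot.get_ft_force()-f0,robot.get_clock())
E
python3 - <<'E'
from h import *
c=[np.load("w6.npz")[f'arr_{i}'] for i in range(5)]
r=pix(c,130+361/3,60+387/3,.036); print(r)
q=down(0)
print(robot.servo_line([r[0],r[1],.012],q,speed=.12,guard=15),robot.get_ee_pos())
robot.set_gripper(0,40); print(robot.get_gripper_width(),robot.get_ee_pos())
snap("wrist","w7")
E
```

```text
[0.45158326 0.41137973 0.036     ]
False [0.45209625 0.41181799 0.01307339]
0.8185709453815783 [0.45234612 0.41202165 0.01387298]
```

View pics/w7.png

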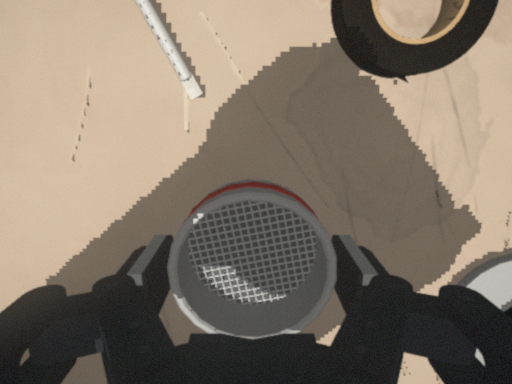

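```bash
python3 - <<'E'
from h import *
c=cam("wrist"); h=pix(c,252.5,263,.036); d=q2R(robot.get_eef_rot()).T@(h-robot.get_ee_pos()); print(d)
place(JY,.19,.08,.0139)
snap("wrist","w8"); snap("scene","sc8",(220,150,330,250),6)
E
```

```text
[ 0.0026601   0.00067255 -0.02209447]
seat hit True [0.57005721 0.02821383 0.09389501] err z -4.989490182447098e-06 dF [-1.31097301 -1.31232489  6.32256869] 17.9917
```

View pics/w8.png

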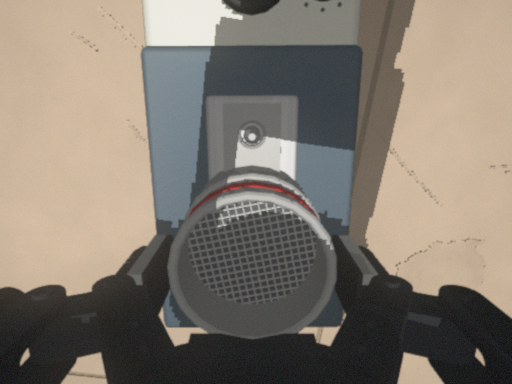

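View pics/sc8.png

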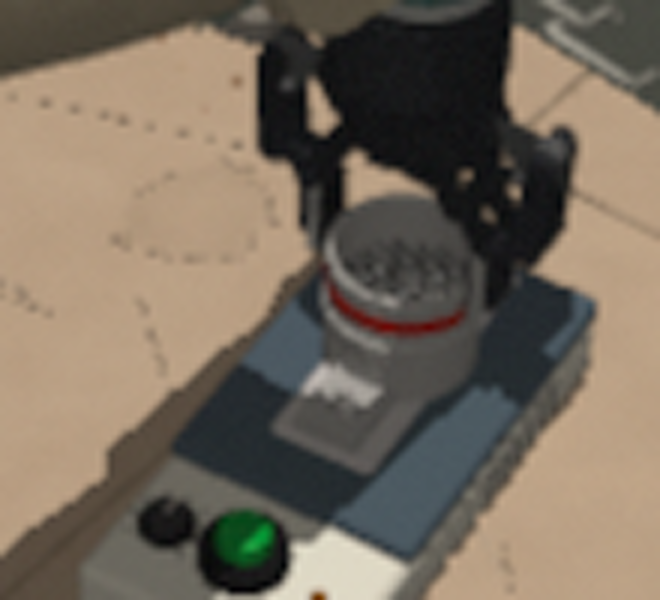

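```bash
python3 - <<'E'
from h import *
robot.set_gripper(1.0); p=robot.get_ee_pos()
robot.servo_line([p[0],p[1],.2],speed=.2)
robot.reach([.54,-.235,.17],down(np.pi/2))
c=snap("wrist","w9"); np.savez("w9.npz",*c);im=cv2.imread("pics/w9.png"); cv2.imwrite("pics/w9b.png",cv2.resize(im,(800,600),interpolation=cv2.INTER_CUBIC))
print(robot.get_clock())
E
```

```text
20.175
```

View pics/w9b.png

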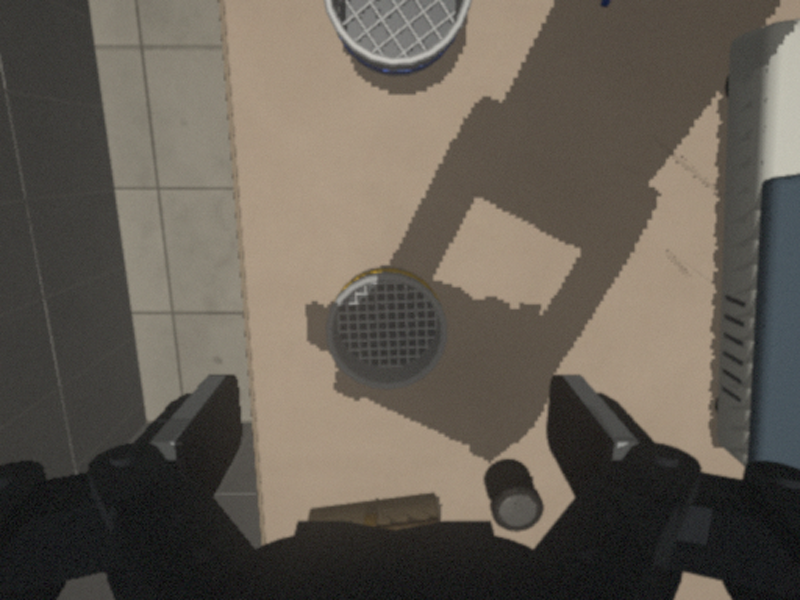

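```bash
python3 - <<'E'
from h import *
c=cam('wrist')
r=pix(c,386.5/1.5625,330/1.5625,.036); print(r)
q=down(np.pi/2)
robot.reach([r[0],r[1],.1],q)
print(robot.servo_line([r[0],r[1],.013],q,speed=.1,guard=15),robot.get_ee_pos())
robot.set_gripper(0,40); print(robot.get_gripper_width(),robot.get_ee_pos())
snap("wrist","w10")
E
```

```text
[ 0.56927084 -0.23762348  0.036     ]
False [ 0.56983124 -0.23789923  0.01397116]
0.8232165915949897 [ 0.57012233 -0.23813298  0.01480127]
```

View pics/w10.png

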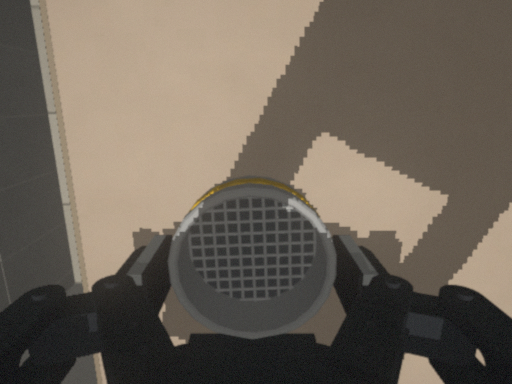

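```bash
python3 - <<'E'
from h import *
place(JY,.21,.106,.0148)
snap("wrist","w11"); snap("scene","sc11",(220,150,330,250),6)
E
```

```text
seat hit True [0.57005544 0.02822654 0.12079272] err z -7.27912790084162e-06 dF [-1.5481905   0.14187829  4.69991205] 25.3833
```

View pics/w11.png

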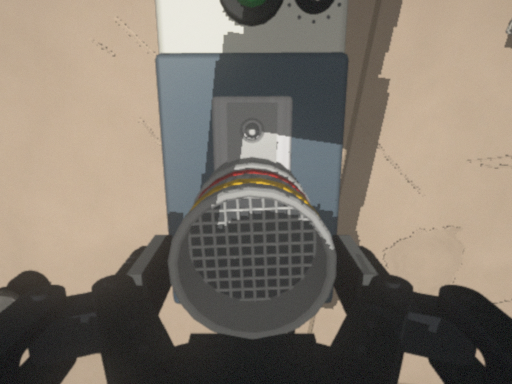

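View pics/sc11.png

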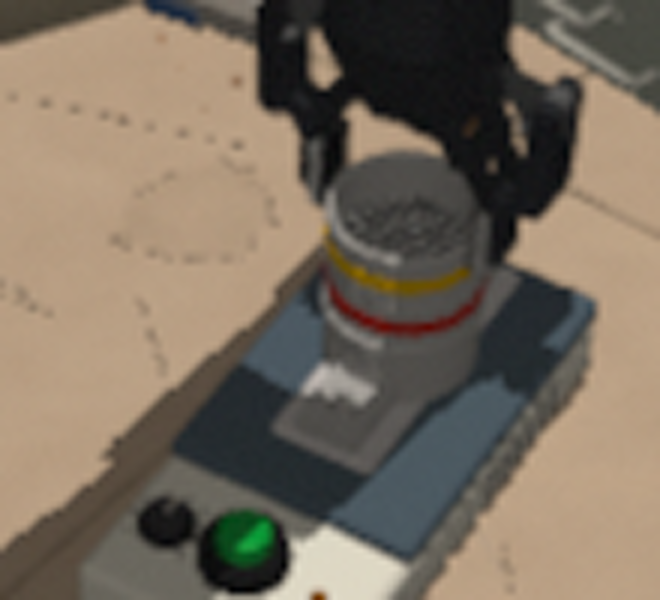

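Seated with zero height error; now the blue sieve at about (0.395, −0.228).

```bash
python3 - <<'E'
from h import *
robot.set_gripper(1.0); p=robot.get_ee_pos()
robot.servo_line([p[0],p[1],.21],speed=.2)
robot.reach([.39,-.23,.17],down(np.pi/2))
c=snap("wrist","w12"); np.savez("w12.npz",*c);im=cv2.imread("pics/w12.png"); cv2.imwrite("pics/w12b.png",cv2.resize(im,(800,600),interpolation=cv2.INTER_CUBIC))
print(robot.get_clock())
E
```

```text
27.65
```

View pics/w12b.png

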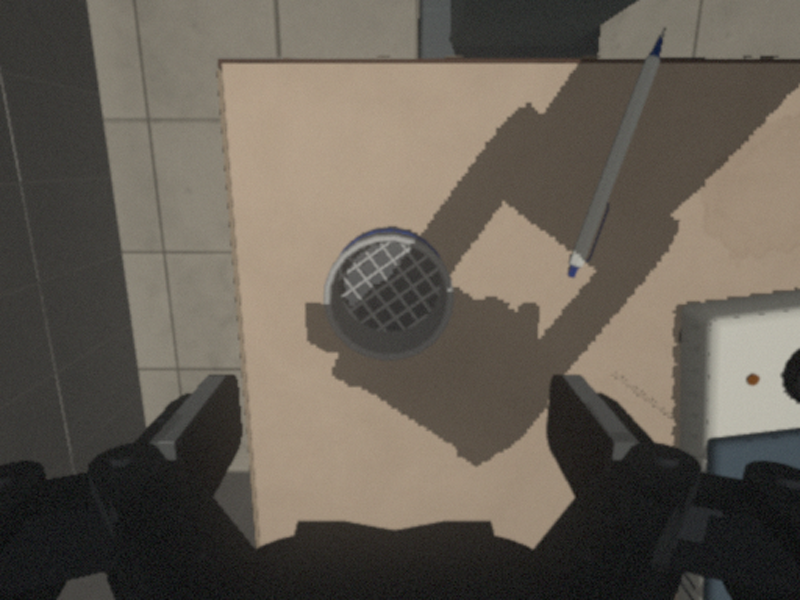

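```bash
python3 - <<'E'
from h import *
c=cam('wrist')
r=pix(c,388.5/1.5625,298/1.5625,.05); print(r)
q=down(np.pi/2)
robot.reach([r[0],r[1],.12],q)
print(robot.servo_line([r[0],r[1],.022],q,speed=.1,guard=15),robot.get_ee_pos())
robot.set_gripper(0,40); g=robot.get_ee_pos()[2]; print(robot.get_gripper_width(),g)
snap("wrist","w13a")
place(JY,.25,.132,g)
snap("wrist","w13"); snap("scene","sc13",(220,130,330,250),5)
E
```

```text
[ 0.39681652 -0.23215508  0.05      ]
False [ 0.39727788 -0.23247216  0.02275071]
0.8110432479732762 0.02297123724295396
seat hit True [0.5701518  0.02820942 0.15495401] err z -1.7229871239116124e-05 dF [-1.015985   -1.15173391  5.07913318] 33.2417
```

View pics/w13.png

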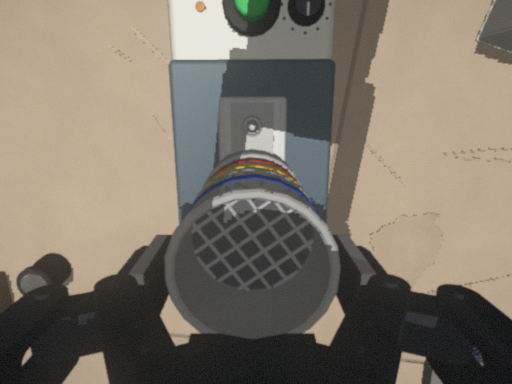

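View pics/sc13.png

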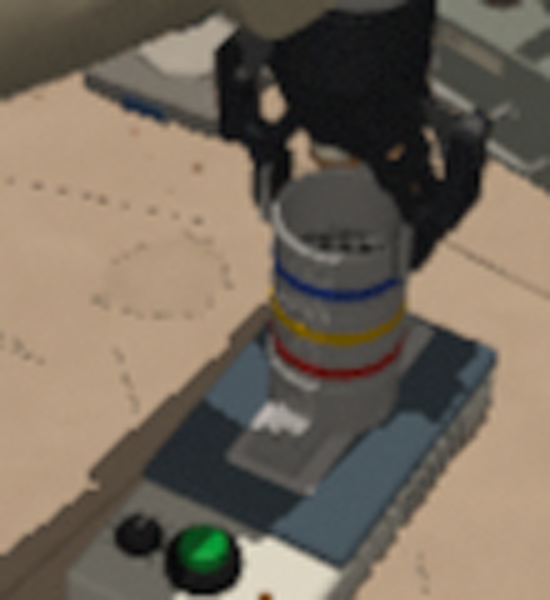

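```bash
cat >> h.py <<'E'
def Rz(a): return R.from_euler('z',a).as_matrix()
def tool_in_cup(beta,az):
    """tool rotation in cup frame; approach azimuth az, inclination beta from down"""
    z=np.array([np.sin(beta)*np.cos(az),np.sin(beta)*np.sin(az),-np.cos(beta)])
    y=np.array([-np.sin(az),np.cos(az),0]); x=np.cross(y,z); return np.stack([x,y,z],1)
def flipq(M): return M@np.diag([-1,-1,1.])
E
python3 - <<'E'
from h import *
cup=np.array([.4107,.2296])
import itertools
for rel in [(.41,.23),(.5,.25),(.55,.2),(.5,.3)]:
  for az in np.arange(-np.pi,np.pi,np.pi/6):
    res=[]
    for b in (50,60,65,70,75):
      for fl in (0,1):
        M=tool_in_cup(np.radians(b),az); M=flipq(M) if fl else M
        p=np.array([*rel,.038])+.015*M[:,2]
        q=robot.ik(p,R2q(M)); p2=p-M[:,2]*.12+np.array([0,0,.0]);q2=robot.ik(p2,R2q(M))
        res.append((b,fl,q is not None,q2 is not None))
    ok=[r[:2] for r in res if r[2] and r[3]]
    if ok: print(rel,round(np.degrees(az)),ok)
E
```

```text
(0.41, 0.23) -180 [(50, 0), (50, 1), (60, 0), (60, 1), (65, 0), (65, 1), (70, 0), (70, 1), (75, 0), (75, 1)]
(0.41, 0.23) -150 [(50, 0), (50, 1), (60, 0), (60, 1), (65, 0), (65, 1)]
(0.41, 0.23) -120 [(50, 0), (50, 1), (60, 0), (60, 1), (65, 0), (65, 1), (70, 0), (70, 1), (75, 0), (75, 1)]
(0.41, 0.23) -90 [(50, 0), (50, 1), (60, 0), (60, 1), (65, 0), (65, 1), (70, 0), (70, 1), (75, 0), (75, 1)]
(0.41, 0.23) -60 [(50, 0), (50, 1), (60, 0), (60, 1), (65, 0), (65, 1), (70, 0), (70, 1)]
(0.41, 0.23) -30 [(50, 0), (50, 1)]
(0.41, 0.23) 90 [(50, 0), (50, 1), (60, 0), (60, 1), (65, 0), (65, 1), (70, 0), (70, 1), (75, 0), (75, 1)]
(0.41, 0.23) 120 [(50, 0), (50, 1), (60, 0), (60, 1), (65, 0), (65, 1), (70, 0), (70, 1), (75, 0), (75, 1)]
(0.41, 0.23) 150 [(50, 0), (50, 1), (60, 0), (60, 1), (65, 0), (65, 1), (70, 0), (70, 1), (75, 0), (75, 1)]
(0.5, 0.25) -180 [(50, 0), (50, 1)]
(0.5, 0.25) -120 [(50, 0), (50, 1)]
(0.5, 0.25) -90 [(50, 0), (50, 1), (60, 0), (60, 1), (65, 0), (65, 1), (70, 0), (70, 1), (75, 0), (75, 1)]
(0.5, 0.25) -60 [(50, 0), (50, 1), (60, 0), (60, 1), (65, 0), (65, 1)]
(0
[... 979 characters left out ...]
5, 1), (70, 0), (70, 1), (75, 0), (75, 1)]
(0.55, 0.2) 150 [(50, 0), (50, 1), (60, 0), (60, 1)]
(0.5, 0.3) -90 [(50, 0), (50, 1), (60, 0), (60, 1), (65, 0), (65, 1), (70, 0), (70, 1)]
(0.5, 0.3) -60 [(50, 0), (50, 1), (60, 0), (60, 1), (65, 0), (65, 1)]
(0.5, 0.3) -30 [(50, 0), (50, 1)]
(0.5, 0.3) 60 [(50, 1), (60, 0), (60, 1), (65, 0), (65, 1), (70, 0), (70, 1), (75, 0), (75, 1)]
(0.5, 0.3) 90 [(50, 0), (50, 1), (60, 0), (60, 1), (65, 0), (65, 1), (70, 0), (70, 1), (75, 0), (75, 1)]
(0.5, 0.3) 120 [(50, 0), (50, 1), (60, 0), (60, 1), (65, 0), (65, 1), (70, 0), (70, 1), (75, 0), (75, 1)]
(0.5, 0.3) 150 [(50, 0), (50, 1), (60, 0), (60, 1), (65, 0), (65, 1), (70, 0), (70, 1), (75, 0), (75, 1)]
```

```bash
cat >> h.py <<'E'
def cuppose(psi,theta,lip,n_az_in_cup,):
    """cup rotation/center: mouth tips toward world azimuth psi by theta; n_az_in_cup = azimuth in cup frame of the pouring side"""
    d=np.array([np.cos(psi),np.sin(psi),0]);z=np.array([0,0,1.])
    u=np.cos(theta)*z+np.sin(theta)*d; n=np.cos(theta)*d-np.sin(theta)*z; b=np.cross(u,n)
    W=np.stack([n,b,u],1); M=W@Rz(n_az_in_cup).T
    return M, np.asarray(lip)-.029*u-.027*n
E
python3 - <<'E'
from h import *
np.set_printoptions(precision=2,suppress=True)
robot_q=robot.get_qpos();print(robot_q)
beta=np.radians(72); T0=tool_in_cup(beta,0.)  # cup frame with x = approach dir
# grasp pt relative cup centre in cup frame, TCP
tcp_c=np.array([0,0,.040-.029])+.015*T0[:,2]
yaw=np.radians(-100.5)
M=Rz(yaw); 
for fl in (0,1):
    T=flipq(T0) if fl else T0
    pc=np.array([.4107,.2296,.029]); print('grasp',fl,robot.ik(pc+M@tcp_c,R2q(M@T)),'lift',robot.ik(pc+M@tcp_c+[0,0,.15],R2q(M@T)))
    for side in (1,-1):
      for psi in np.radians(np.arange(-180,180,20)):
        n=side*np.pi/2
        lip0=np.array([PX,PY,.182])-.012*np.array([np.cos(psi),np.sin(psi),0])
        out=[]
        for th,h in ((0,.12),(50,.09),(95,.02),(125,.02),(140,.02)):
            Mc,pc2=cuppose(psi,np.radians(th),lip0+[0,0,h],n)
            q=robot.ik(pc2+Mc@tcp_c,R2q(Mc@T)); out.append(q)
        if all(o is not None for o in out):
            print('flip',fl,'side',side,'psi',round(np.degrees(psi))); print(np.array(out))
E
```

```text
[-0.02  0.22  1.37 -0.    1.55 -1.72]
grasp 0 [ 0.75  0.85  1.19 -0.74  2.15  0.89] lift [ 0.75  0.62  1.2  -0.86  2.3   0.68]
flip 0 side 1 psi -180
[[-0.41  0.48  1.18  1.2   1.93  2.91]
 [-0.45  0.37  1.4   1.33  1.73  2.01]
 [-0.48  0.45  1.55  1.53  1.73  1.06]
 [-0.48  0.51  1.55  1.63  1.84  0.52]
 [-0.47  0.55  1.53  1.66  1.92  0.26]]
flip 0 side 1 psi -160
[[-0.33  0.69  0.9   1.17  2.2   2.88]
 [-0.38  0.58  1.12  1.29  2.01  2.  ]
 [-0.42  0.65  1.26  1.44  2.01  1.13]
 [-0.42  0.7   1.27  1.55  2.11  0.63]
 [-0.41  0.74  1.25  1.58  2.17  0.38]]
flip 0 side 1 psi -140
[[-0.23  0.87  0.62  1.16  2.47  2.86]
 [-0.29  0.77  0.84  1.27  2.29  2.01]
 [-0.33  0.83  0.98  1.4   2.27  1.2 ]
 [-0.34  0.88  0.98  1.53  2.36  0.75]
 [-0.33  0.92  0.96  1.59  2.42  0.53]]
flip 0 side -1 psi -80
[[-0.04 -0.51  2.17  0.74  0.31 -2.35]
 [-0.22 -0.42  2.17  1.48  0.63 -2.28]
 [-0.31 -0.13  2.21  2.03  0.93 -2.16]
 [-0.32 -0.02  2.21  2.26  1.06 -1.86]
 [-0.3   0.02  2.21  2.38  1.11 -1.7 ]]
flip 0 side -1 psi 0
[[-0.46  0.29  1.43  1.16  1.95  2.84]
 [-0.42  0.47  1.27  1.2   2.17 -2.6 
[... 1694 characters left out ...]
 1.62]
 [-0.49  0.38  1.77  1.77  1.7   1.84]]
flip 1 side -1 psi -20
[[-0.49  0.05  1.7   1.24  1.65 -0.21]
 [-0.47  0.25  1.55  1.28  1.87  0.59]
 [-0.47  0.49  1.49  1.42  1.97  1.22]
 [-0.47  0.56  1.48  1.57  1.99  1.72]
 [-0.47  0.58  1.5   1.63  1.97  1.97]]
flip 1 side -1 psi 0
[[-0.46  0.29  1.43  1.16  1.95 -0.3 ]
 [-0.42  0.47  1.27  1.2   2.17  0.54]
 [-0.4   0.69  1.2   1.34  2.25  1.26]
 [-0.4   0.75  1.19  1.5   2.25  1.83]
 [-0.4   0.76  1.21  1.57  2.22  2.09]]
flip 1 side -1 psi 20
[[-0.4   0.51  1.15  1.09  2.24 -0.38]
 [-0.34  0.67  0.99  1.14  2.45  0.5 ]
 [-0.31  0.87  0.92  1.31  2.52  1.31]
 [-0.31  0.92  0.91  1.52  2.5   1.96]
 [-0.32  0.93  0.93  1.59  2.47  2.24]]
```

```bash
python3 - <<'E'
from h import *
np.set_printoptions(precision=2,suppress=True)
robot.set_gripper(1.0); p=robot.get_ee_pos()
robot.servo_line([p[0],p[1],.25],speed=.2)
robot.reach([.43,.25,.25],down(np.pi/2))
c=snap("wrist","w14"); np.savez("w14.npz",*c);im=cv2.imread("pics/w14.png"); cv2.imwrite("pics/w14b.png",cv2.resize(im,(800,600),interpolation=cv2.INTER_CUBIC))
print(robot.get_clock())
E
```

```text
35.3667
```

View pics/w14b.png

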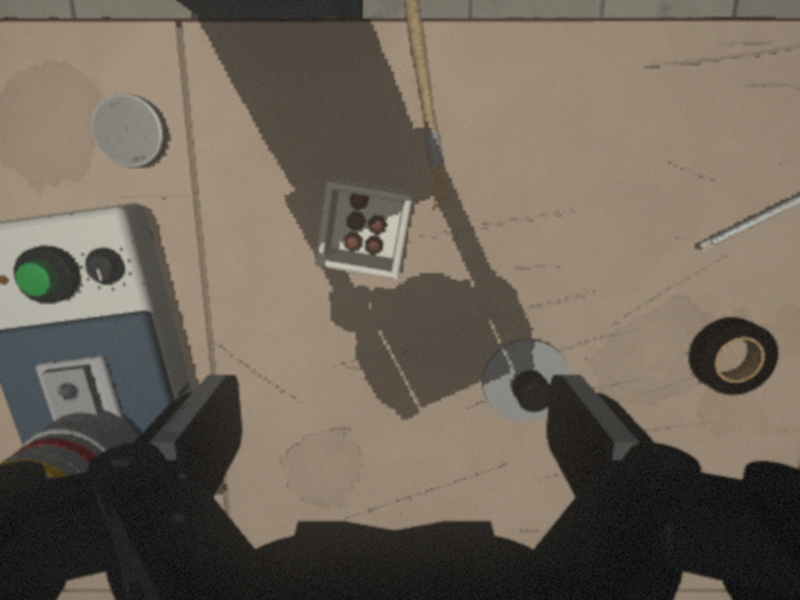

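```bash
python3 - <<'E'
from h import *
c=cam('wrist'); np.set_printoptions(precision=4,suppress=True)
k=1.5625
cu=np.array([pix(c,u/k,v/k,.058) for u,v in [(328,182),(413,193),(399,277),(318,262)]]);m=cu.mean(0);print(cu,m)
e=[cu[1]-cu[0],cu[2]-cu[3]];print([np.degrees(np.arctan2(-v[0],v[1])) for v in e]); e=[cu[3]-cu[0],cu[2]-cu[1]];print([np.degrees(np.arctan2(v[1],v[0])) for v in e])
print('lid',pix(c,523/k,379/k,.012),'tape',pix(c,733/k,356/k,.019))
q=lambda x,y,b,fl:[robot.ik(np.array([x,y,.04])+o+.015*T[:,2],R2q(T)) for T in [flipq(tool_in_cup(np.radians(b),np.pi/2)) if fl else tool_in_cup(np.radians(b),np.pi/2)] for o in (np.zeros(3),np.array([0,-.12,0]),np.array([0,0,.2]))]
for x in (.41,.44,.47):
  for y in (.23,.3,.35):
    print(x,y,q(x,y,72,1))
E
```

```text
[[0.3793 0.2072 0.058 ]
 [0.3863 0.2615 0.058 ]
 [0.4414 0.2525 0.058 ]
 [0.4312 0.1987 0.058 ]] [0.4095 0.23   0.058 ]
[np.float64(-7.330694066770327), np.float64(-10.8290776200923)]
[np.float64(-9.26623148782625), np.float64(-9.185057418959028)]
lid [0.5361 0.3527 0.012 ] tape [0.5138 0.513  0.019 ]
0.41 0.23 [array([-0.1444,  0.3449,  1.9779,  1.2439,  1.4594, -0.7565]), array([-0.4192,  0.3911,  1.9117,  1.0584,  1.6523, -0.8208]), array([-0.1444, -0.1158,  1.957 ,  1.2295,  1.6201, -0.3018])]
0.41 0.3 [array([ 0.0263,  0.3492,  1.9718,  1.3544,  1.3398, -0.7209]), array([-0.2633,  0.3563,  1.9618,  1.1646,  1.5424, -0.7834]), array([ 0.0263, -0.1093,  1.951 ,  1.2737,  1.4638, -0.2507])]
0.41 0.35 [array([ 0.1462,  0.3665,  1.9473,  1.4295,  1.2545, -0.6971]), array([-0.1444,  0.3449,  1.9779,  1.2439,  1.4594, -0.7565]), array([ 0.1462, -0.083 ,  1.9268,  1.301 ,  1.3523, -0.2199])]
0.44 0.23 [array([-0.1345,  0.404 ,  1.893 ,  1.2475,  1.4608, -0.7295]), array([-0.3927,  0.4465,  1.8301,  1.0785,  1.6474, -0.7881]), array([-0.1345, -0.027 ,  1.8732,  1.232 ,  1.6095, -0.3033])
[... 299 characters left out ...]
  1.893 ,  1.2475,  1.4608, -0.7295]), array([ 0.1365,  0.002 ,  1.8444,  1.2994,  1.3606, -0.2252])]
0.47 0.23 [array([-0.1259,  0.4622,  1.8066,  1.25  ,  1.4635, -0.7006]), array([-0.3692,  0.5019,  1.7462,  1.096 ,  1.6446, -0.7544]), array([-0.1259,  0.0575,  1.7876,  1.2345,  1.6021, -0.2996])]
0.47 0.3 [array([ 0.0229,  0.4659,  1.8011,  1.3403,  1.3542, -0.6673]), array([-0.2303,  0.4719,  1.792 ,  1.1846,  1.5404, -0.7238]), array([ 0.0229,  0.0627,  1.7822,  1.2732,  1.466 , -0.2547])]
0.47 0.35 [array([ 0.128 ,  0.4806,  1.7788,  1.4013,  1.2765, -0.6431]), array([-0.1259,  0.4622,  1.8066,  1.25  ,  1.4635, -0.7006]), array([ 0.128 ,  0.0836,  1.76  ,  1.297 ,  1.3693, -0.2247])]
```

```bash
python3 - <<'E'
from h import *
np.set_printoptions(precision=4,suppress=True)
a=np.radians(-9.2)
robot.reach([.410,.230,.12],down(a))
print(robot.servo_line([.410,.230,.018],down(a),speed=.1,guard=10),robot.get_ee_pos())
robot.set_gripper(0,30); g=robot.get_ee_pos(); print(robot.get_gripper_width(),g)
robot.servo_line([g[0],g[1],.10],speed=.12)
robot.servo_line([.415,.34,.10],down(0),speed=.15)
print(robot.servo_line([.415,.34,g[2]-.003],down(0),speed=.05,guard=5),robot.get_ee_pos()-g)
robot.set_gripper(1.0)
robot.servo_line([.415,.34,.20],down(0),speed=.2)
c=snap("wrist","w15"); np.savez("w15.npz",*c);im=cv2.imread("pics/w15.png"); cv2.imwrite("pics/w15b.png",cv2.resize(im,(800,600),interpolation=cv2.INTER_CUBIC))
print(robot.get_clock())
E
```

```text
False [0.4105 0.2302 0.0187]
0.6272549434908897 [0.4104 0.2302 0.0186]
True [ 0.0045  0.1097 -0.    ]
43.1917
```

View pics/w15b.png

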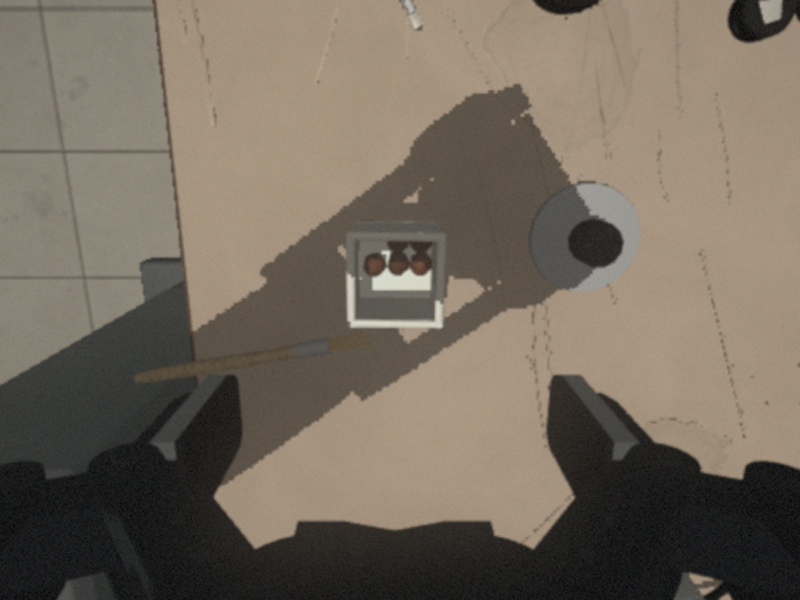

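```bash
python3 - <<'E'
from h import *
np.set_printoptions(precision=4,suppress=True)
c=cam('wrist');k=1.5625
cu=np.array([pix(c,u/k,v/k,.058) for u,v in [(346,232),(446,234),(441,327),(347,327)]]);print(cu,cu.mean(0)); print('lid',pix(c,584/k,237/k,.012))
T=flipq(tool_in_cup(np.radians(70),np.pi/2)); q=R2q(T); t=T[:,2]
C=np.array([.415,.34,.042])
p=robot.get_ee_pos(); robot.servo_line([p[0],p[1],.30],speed=.3)
robot.reach(C+[0,-.16,.2],q)
robot.reach(C-.12*t,q)
print(robot.get_qpos(),robot.get_clock())
snap("side","sd16",(180,100,380,250),4);snap("wrist","w16")
E
```

```text
[[0.3881 0.366  0.058 ]
 [0.4435 0.3649 0.058 ]
 [0.442  0.3106 0.058 ]
 [0.3873 0.3106 0.058 ]] [0.4152 0.3381 0.058 ]
lid [0.537  0.3563 0.012 ]
[-0.1742  0.2021  1.9803  1.1868  1.5085 -0.6325] 45.45
```

View pics/sd16.png

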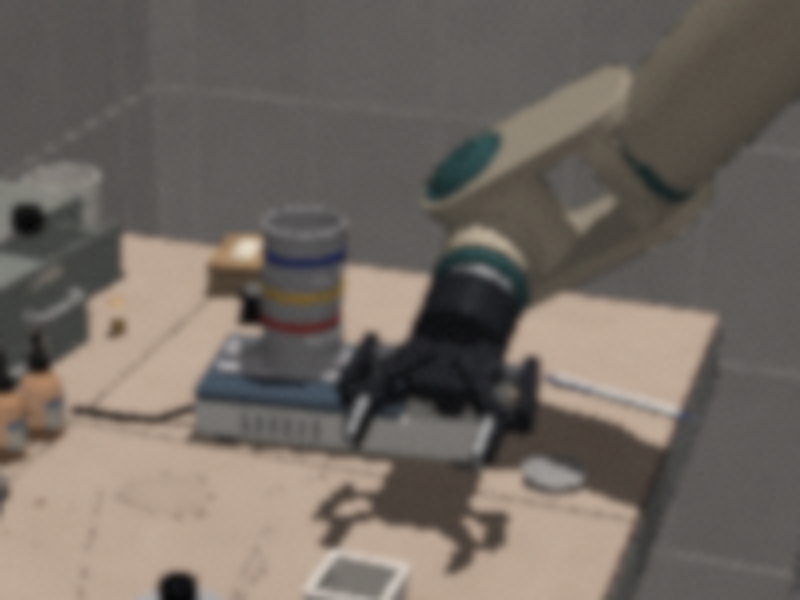

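View pics/w16.png

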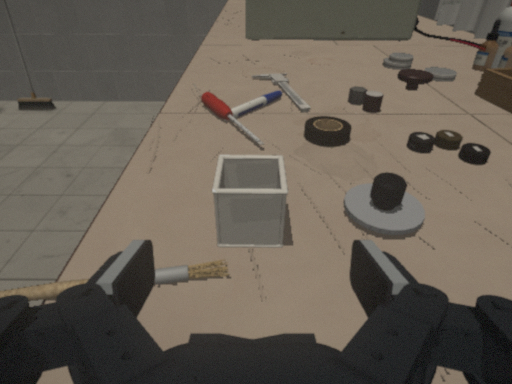

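```bash
python3 - <<'E'
from h import *
np.set_printoptions(precision=4,suppress=True)
T=flipq(tool_in_cup(np.radians(70),np.pi/2)); q=R2q(T); t=T[:,2]
C=np.array([.415,.339,.042])
print(robot.servo_line(C+.013*t,q,speed=.08,guard=8),robot.get_ee_pos(),C+.013*t)
robot.set_gripper(0,45); print(robot.get_gripper_width(),robot.get_ee_pos(),robot.get_ft_force())
np.save("cupgrasp.npy",robot.get_ee_pos())
p=robot.get_ee_pos(); robot.servo_line(p+[0,0,.06],speed=.08); print(robot.get_clock())
snap("side","sd17",(180,130,380,280),4);snap("wrist","w17")
E
```

```text
False [0.4152 0.351  0.0377] [0.415  0.3512 0.0376]
0.6293029638417063 [0.4151 0.3511 0.0377] [-0.1404 -1.7394  1.8991]
48.6417
```

View pics/sd17.png

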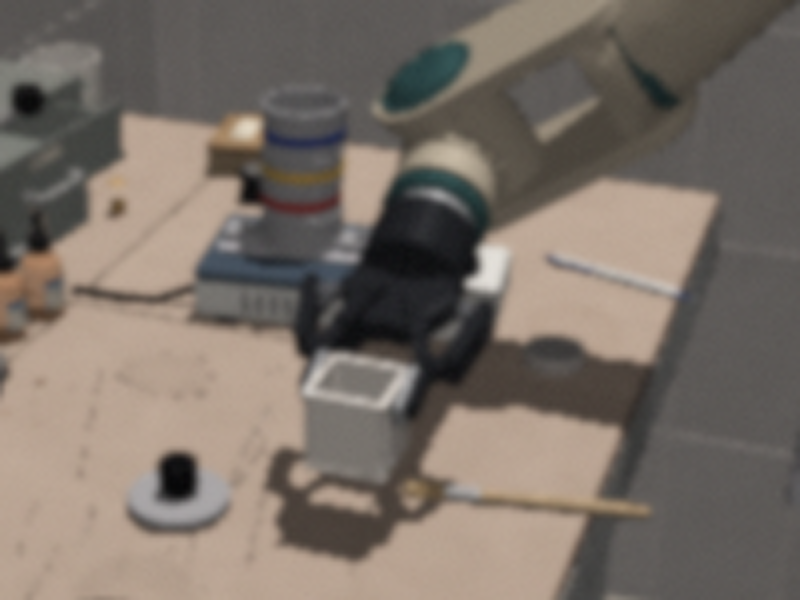

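View pics/w17.png

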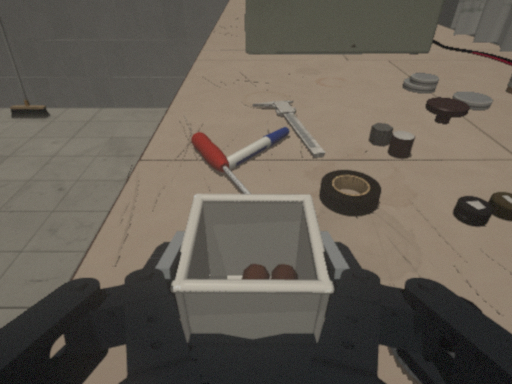

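```bash
cat >> h.py <<'E'
TC=flipq(tool_in_cup(np.radians(70),0.)); tcp_c=np.array([.0121,0,.0087])
def pourpose(th,h,adv=-.012,psi=0.):
    lip=np.array([PX,PY,.182+h])+adv*np.array([np.cos(psi),np.sin(psi),0])
    M,pc=cuppose(psi,np.radians(th),lip,-np.pi/2); return pc+M@tcp_c,R2q(M@TC)
E
python3 - <<'E'
from h import *
np.set_printoptions(precision=3,suppress=True)
p=robot.get_ee_pos(); P0,Q0=pourpose(0,.12); print(P0,Q0,robot.get_eef_rot())
for th,h in ((0,.12),(50,.09),(90,.05),(95,.025),(125,.025),(135,.025)): print(robot.ik(*pourpose(th,h)))
robot.servo_line([p[0],p[1],P0[2]],speed=.12)
robot.servo_line(P0,Q0,speed=.15)
print(robot.get_qpos(),robot.get_clock())
snap("scene","sc18",(150,60,400,250),3);snap("side","sd18",(180,60,380,210),4)
E
```

```text
[0.531 0.04  0.282] [-0.406  0.579  0.579  0.406] [-0.406  0.58   0.579  0.405]
[-0.462  0.276  1.422  1.134  1.952 -0.296]
[-0.415  0.479  1.24   1.183  2.188  0.55 ]
[-0.394  0.66   1.161  1.347  2.285  1.236]
[-0.392  0.708  1.16   1.345  2.283  1.283]
[-0.392  0.769  1.161  1.526  2.275  1.847]
[-0.395  0.779  1.177  1.576  2.256  2.024]
[-0.461  0.275  1.423  1.134  1.952 -0.296] 52.7833
```

View pics/sc18.png

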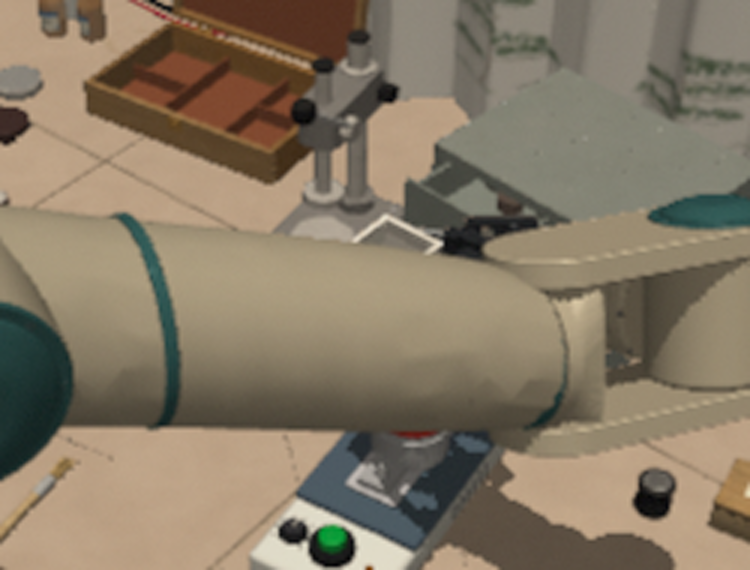

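View pics/sd18.png

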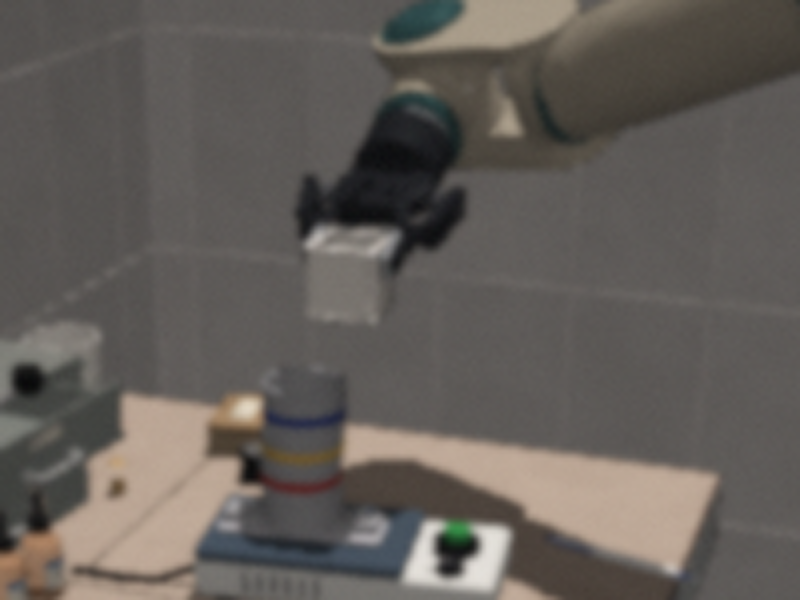

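```bash
python3 - <<'E'
from h import *
np.set_printoptions(precision=3,suppress=True)
for th,h in ((30,.10),(60,.08),(80,.06),(90,.045)):
    robot.servo_line(*pourpose(th,h),speed=.06)
print(robot.get_ee_pos(),robot.get_ft_force(),robot.get_clock())
snap("side","sd19",(180,60,380,210),4);snap("wrist","w19")
E
```

```text
[0.538 0.04  0.254] [ 0.008 -0.414 -1.723] 55.0833
```

View pics/sd19.png

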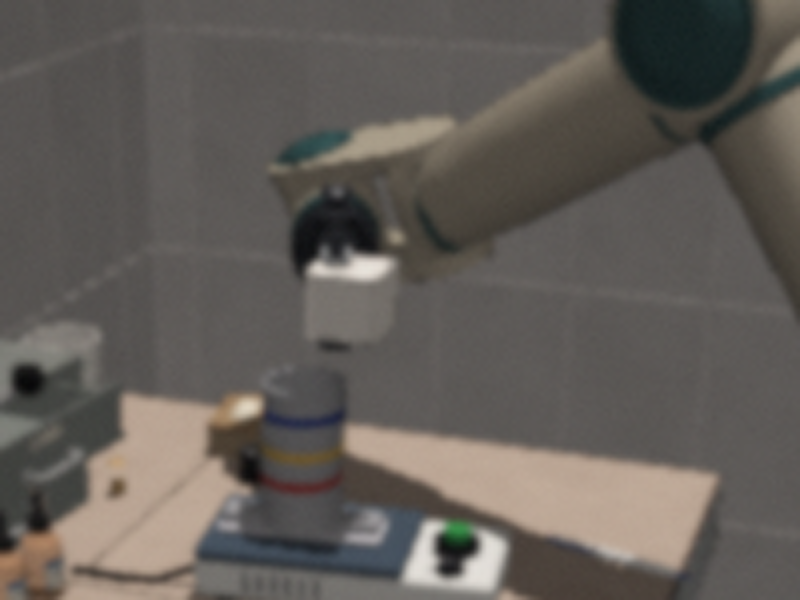

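View pics/w19.png

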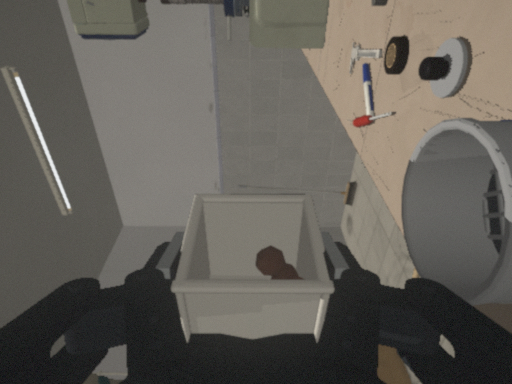

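```bash
python3 - <<'E'
from h import *
for th,h in ((100,.04),(106,.036),(112,.033)):
    robot.servo_line(*pourpose(th,h),speed=.03)
robot.sleep(.4); snap("side","sd20",(180,60,380,210),4);snap("wrist","w20")
for th,h in ((118,.03),(124,.03),(130,.03)):
    robot.servo_line(*pourpose(th,h),speed=.03)
robot.sleep(.5)
print(robot.get_ft_force(),robot.get_clock())
snap("side","sd21",(180,60,380,210),4);snap("wrist","w21")
E
```

```text
[ 0.64991525  0.39087422 -1.35291437] 57.9
```

View pics/w20.png

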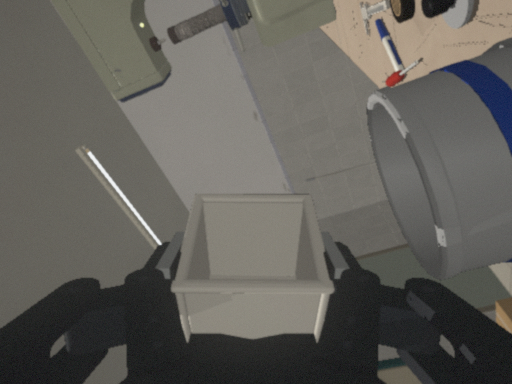

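View pics/w21.png

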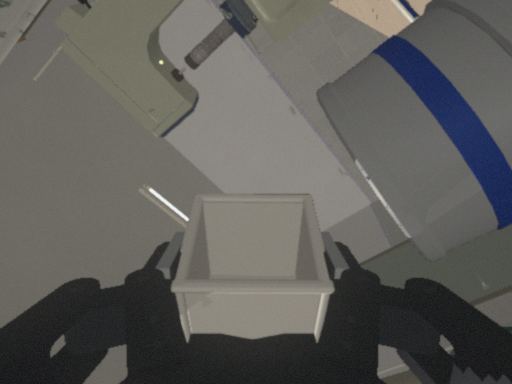

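View pics/sd21.png

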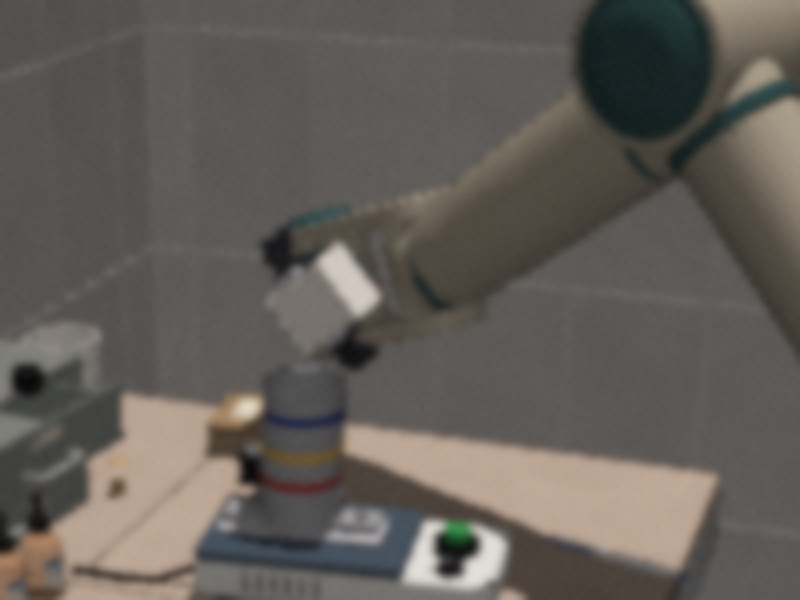

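```bash
python3 - <<'E'
from h import *
for th,h in ((125,.05),(95,.07),(50,.10),(0,.12)):
    robot.servo_line(*pourpose(th,h),speed=.08)
g=np.load("cupgrasp.npy")
p=robot.get_ee_pos()
robot.servo_line([g[0],g[1],p[2]],speed=.2)
snap("scene","sc22"); snap("side","sd22",(180,100,380,250),4); snap("wrist","w22"); print(robot.get_clock())
im=cv2.imread("pics/sc22.png"); cv2.imwrite("pics/sc22z.png",cv2.resize(im[100:250,200:350],None,fx=4,fy=4,interpolation=cv2.INTER_CUBIC))
E
```

```text
62.9917
```

View pics/sc22.png

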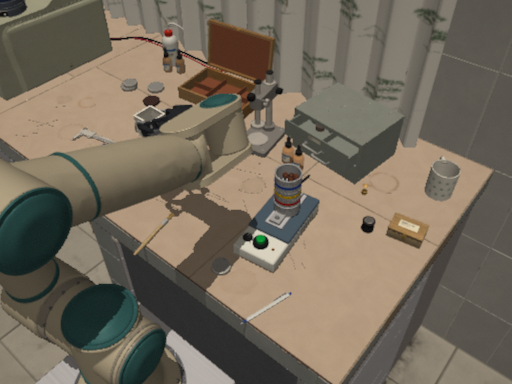

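View pics/sd22.png

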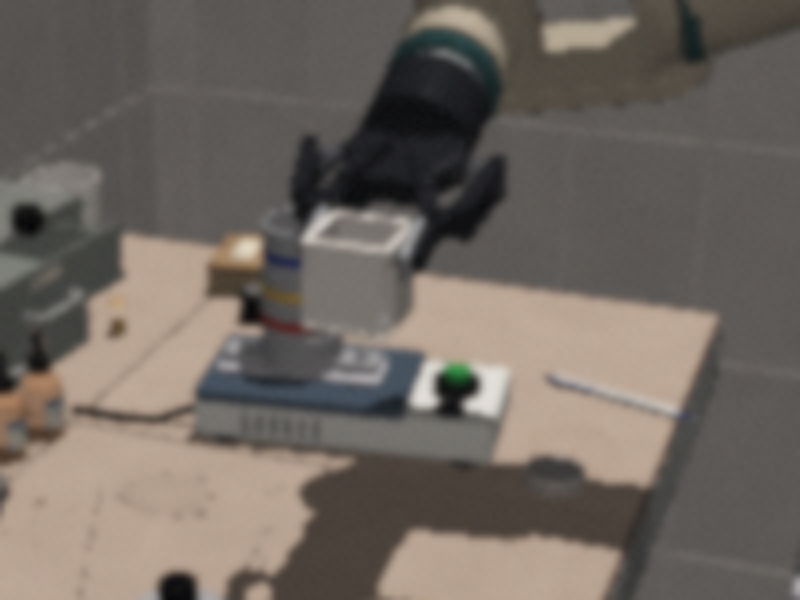

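View pics/w22.png

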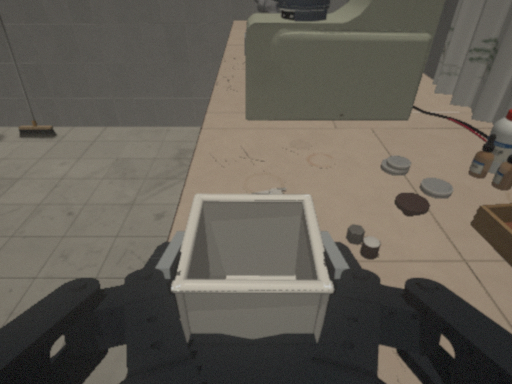

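Lumps show in the blue sieve and no lumps on the bench. Lower the cup at its spot.

```bash
python3 - <<'E'
from h import *
g=np.load("cupgrasp.npy"); T=flipq(tool_in_cup(np.radians(70),np.pi/2)); t=T[:,2]
robot.servo_line([g[0],g[1],g[2]+.02],speed=.15)
print(robot.servo_line([g[0],g[1],g[2]-.004],speed=.04,guard=4),robot.get_ee_pos()-g)
robot.set_gripper(1.0)
p=robot.get_ee_pos(); robot.servo_line(p-.13*t,speed=.12)
p=robot.get_ee_pos(); robot.servo_line(p+[0,0,.2],speed=.25)
robot.reach([.46,.25,.30],down(np.pi/2))
c=snap("wrist","w23"); np.savez("w23.npz",*c);im=cv2.imread("pics/w23.png"); cv2.imwrite("pics/w23b.png",cv2.resize(im,(800,600),interpolation=cv2.INTER_CUBIC))
print(robot.get_clock())
E
```

```text
True [-2.39900226e-04  5.94678297e-05 -1.16637228e-04]
68.9
```

View pics/w23b.png

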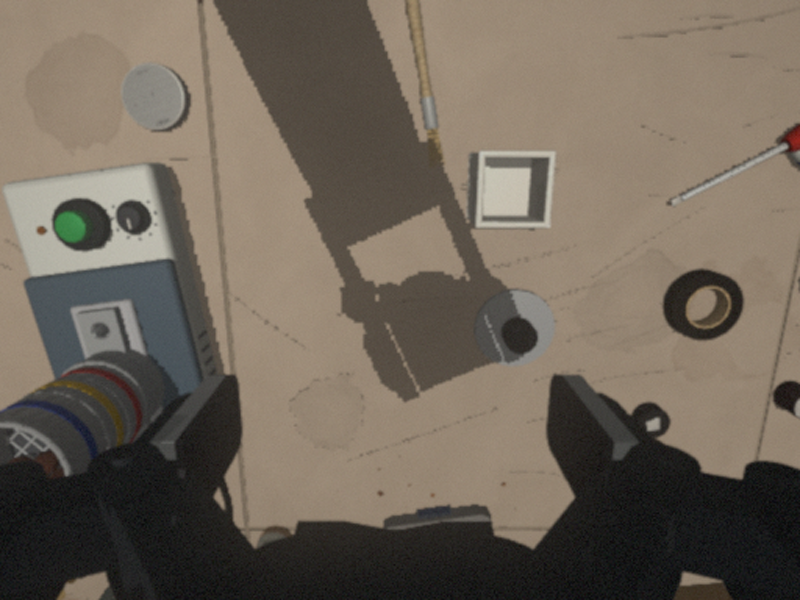

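```bash
python3 - <<'E'
from h import *
c=cam('wrist');k=1.5625; print('lid',pix(c,514.5/k,327/k,.012),'knob',pix(c,519.5/k,336/k,.04))
robot.reach([.55,.03,.33],down(JY))
c=snap("wrist","w24",(170,60,350,240),3); np.savez("w24.npz",*c); print(robot.get_clock())
E
```

```text
lid [0.53667392 0.35533005 0.012     ] knob [0.53526004 0.35302697 0.04      ]
69.9
```

View pics/w24.png

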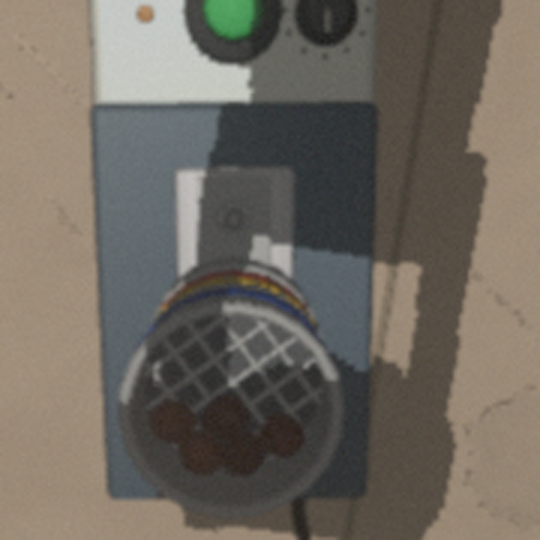

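```bash
python3 - <<'E'
from h import *
c=cam('wrist'); print('rim',pix(c,170+231/3,60+408/3,.182))
L=[.5362,.3545]
robot.reach([*L,.16],down(JY))
c=snap("wrist","w25",(150,80,370,260),3); np.savez("w25.npz",*c); print(robot.get_clock())
E
```

```text
rim [0.56868752 0.0289493  0.182     ]
71.325
```

View pics/w25.png

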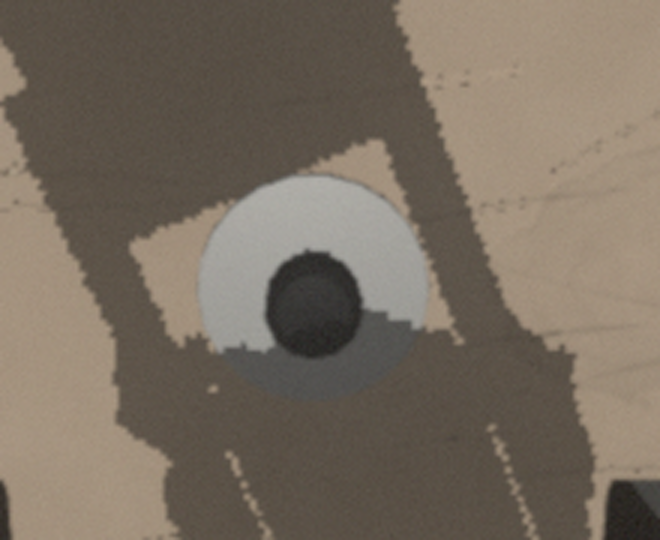

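```bash
python3 - <<'E'
from h import *
c=cam('wrist'); r=pix(c,150+313.5/3,80+286.5/3,.012); print(r,pix(c,150+314/3,80+309/3,.04))
q=down(JY); robot.servo_line([r[0],r[1],.06],q,speed=.15)
print(robot.servo_line([r[0],r[1],.0165],q,speed=.06,guard=8),robot.get_ee_pos())
robot.set_gripper(0,60); g=robot.get_ee_pos(); print(robot.get_gripper_width(),g,robot.get_ft_force())
robot.servo_line([g[0],g[1],.10],speed=.1); np.save("lidg.npy",g)
snap("wrist","w26"); snap("side","sd26",(180,100,380,250),4)
E
```

```text
[0.53675096 0.35588997 0.012     ] [0.53684165 0.35582005 0.04      ]
False [0.5369947  0.35604609 0.01691972]
0.30594091923429734 [0.53702468 0.35597771 0.01697465] [-1.28961201e-03 -5.33635155e-01  2.87745835e+00]
```

View pics/w26.png

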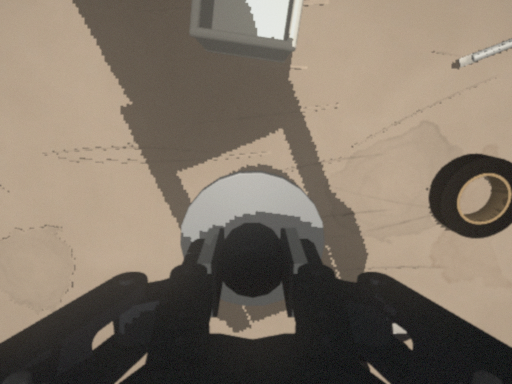

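View pics/sd26.png

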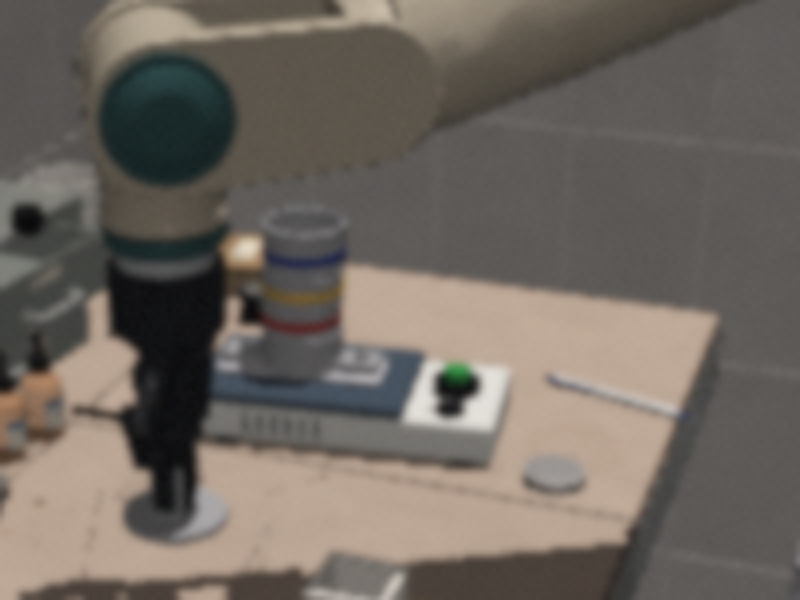

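```bash
python3 - <<'E'
from h import *
g=np.load("lidg.npy")[2]
place(JY,.26,.176,g,guard=8,off=(-.0005,.0003))
snap("wrist","w27"); snap("side","sd27",(200,80,330,180),6); snap("scene","sc27",(220,110,350,210),6)
E
```

```text
seat hit True [0.56971415 0.0284325  0.19289435] err z -8.030593825888999e-05 dF [-0.07869669 -0.56137814  4.63212727] 77.9583
```

View pics/sd27.png

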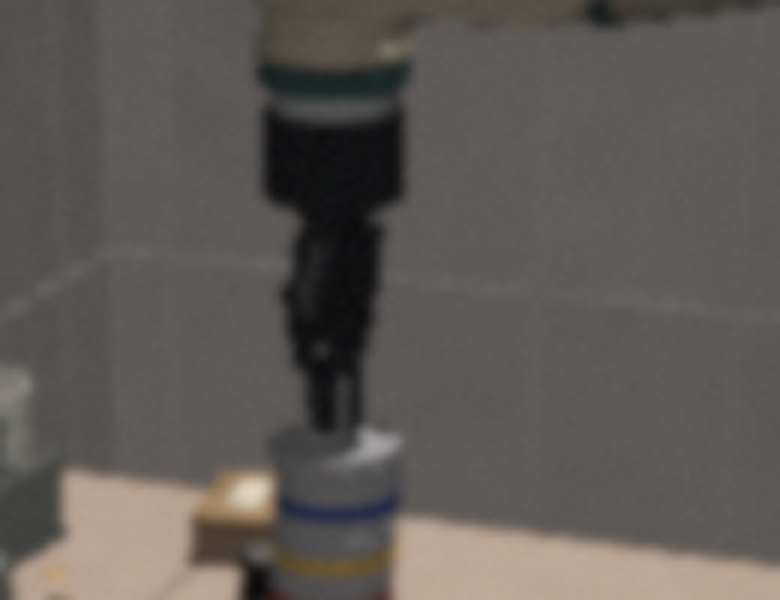

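View pics/w27.png

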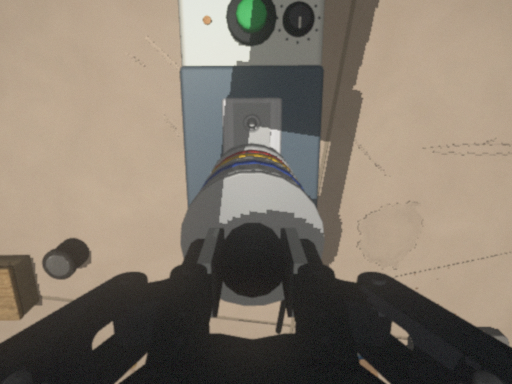

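```bash
python3 - <<'E'
from h import *
robot.set_gripper(1.0); p=robot.get_ee_pos()
robot.servo_line([p[0],p[1],.30],speed=.15)
c=snap("wrist","w28"); snap("side","sd28",(200,130,330,230),6); snap("scene","sc28",(220,130,350,270),4)
print(robot.get_clock())
E
```

```text
79.7417
```

View pics/sd28.png

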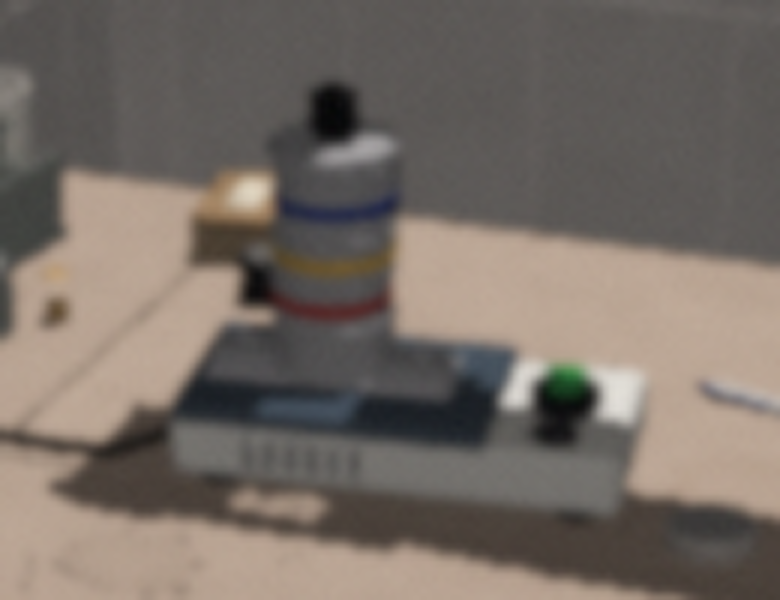

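View pics/sc28.png

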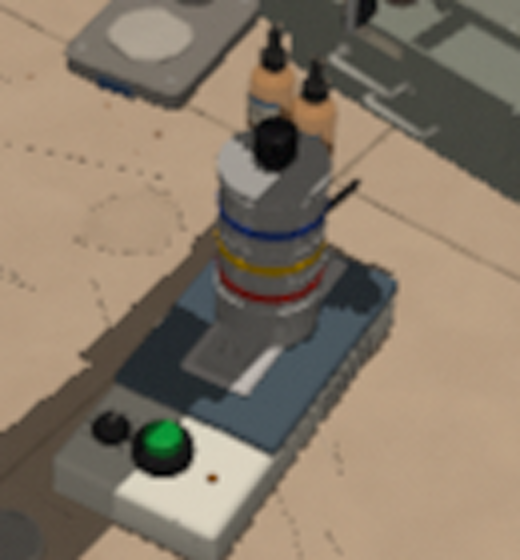

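View pics/w28.png

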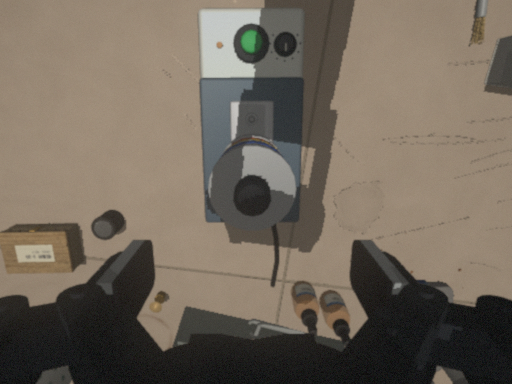

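```bash
python3 - <<'E'
from h import *
c=cam('wrist'); print(pix(c,251.5,41,.062))
robot.set_gripper(0.0)
b=[.4408,.0108]; q=down(JY)
robot.reach([*b,.25],q); robot.servo_line([*b,.085],q,speed=.15)
f0=robot.get_ft_force()
r=robot.servo_line([*b,.045],q,speed=.02,guard=3); z1=robot.get_ee_pos()[2]; print(r,robot.get_ee_pos(),robot.get_ft_force()-f0)
snap("side","sd29",(200,130,330,230),6); snap("scene","sc29",(200,150,330,270),5)
E
```

```text
[0.44074763 0.01144699 0.062     ]
True [0.44076409 0.01078954 0.06023798] [1.45277158 0.68848719 1.63886028]
```

View pics/sd29.png

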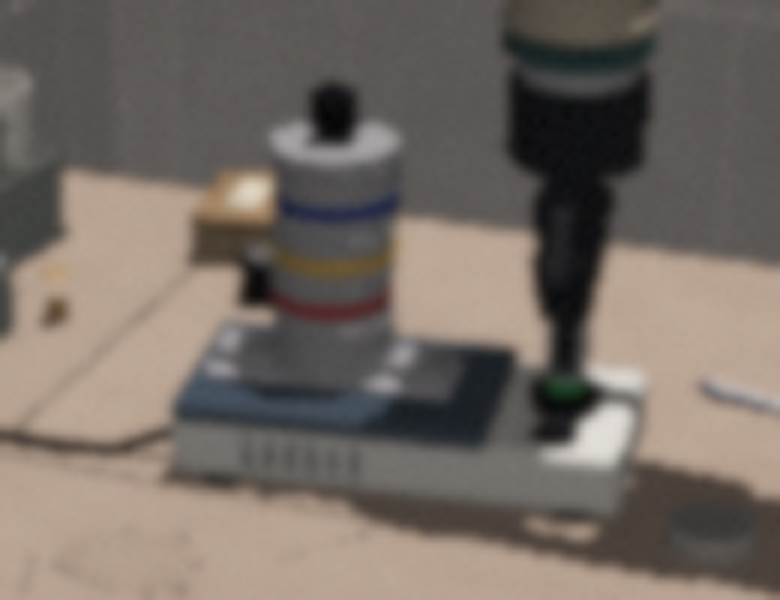

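```bash
python3 - <<'E'
from h import *
b=[.4408,.0108]; q=down(JY)
f0=robot.get_ft_force()
for z in (.058,.056,.055,.054,.053,.052,.051):
    r=robot.servo_line([*b,z],q,speed=.02,guard=12); print(r,robot.get_ee_pos()[2],robot.get_ft_force()-f0)
    if r or (robot.get_ft_force()-f0)[2]>10: break
robot.sleep(.3); print(robot.get_ee_pos(),robot.get_ft_force()-f0)
robot.servo_line([*b,.12],q,speed=.08)
robot.servo_line([*b,.25],q,speed=.2)
robot.reach([.42,.12,.30],q)
snap("wrist","w30"); snap("side","sd30",(180,100,380,250),4); snap("scene","sc30"); print(robot.get_clock())
E
```

```text
False 0.05817098857507686 [-0.79034038  0.88352939  1.19994371]
False 0.05777464659852218 [-8.7712341   0.17724271 15.6212388 ]
[0.44106535 0.01078034 0.0577796 ] [-9.59917565  0.12526429 14.25711966]
86.9583
```

View pics/w30.png

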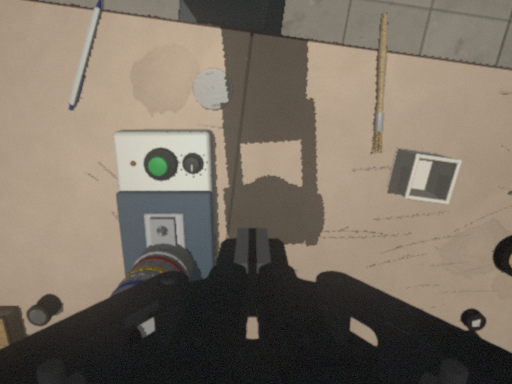

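View pics/sd30.png

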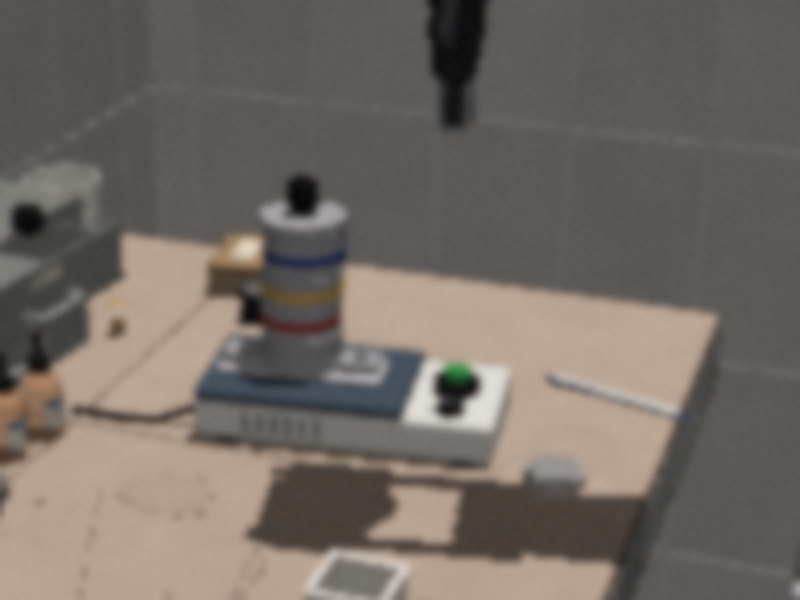

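View pics/sc30.png

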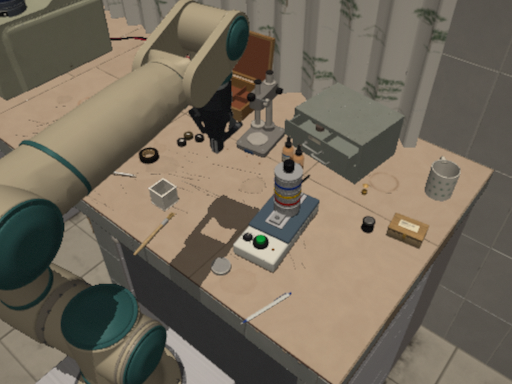

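```bash
python3 - <<'E'
from h import *
b=[.4405,.0112]; q=down(JY)
robot.reach([*b,.15],q); robot.servo_line([*b,.070],q,speed=.1); robot.sleep(.3)
f0=robot.get_ft_force()
for z in np.arange(.068,.0555,-.001):
    robot.servo_line([*b,z],q,speed=.02); robot.sleep(.15); f=robot.get_ft_force()-f0; print(round(z,4),robot.get_ee_pos(),f)
    if f[2]>9: break
snap("scene","sc31",(220,210,300,270),9); snap("side","sd31",(270,170,320,210),12)
E
```

```text
0.068 [0.44048614 0.01120111 0.06800143] [-0.3153927  -0.32656788  0.68068509]
0.067 [0.44050667 0.01119161 0.0670098 ] [ 0.36770764 -0.57656967  0.26826684]
0.066 [0.44049087 0.01119921 0.06597807] [-0.59406117  0.50510179  0.17517864]
0.065 [0.44049716 0.01120724 0.06500508] [ 0.01619259  0.2215908  -0.10026042]
0.064 [0.44058224 0.01121878 0.06406982] [ 0.65126931 -0.27407133  1.50272191]
0.063 [0.44060662 0.01120246 0.0631287 ] [-0.53675714 -0.57991889  1.41500886]
0.062 [0.44060415 0.01119039 0.06209521] [-0.40738782  0.52374734  2.20993873]
0.061 [0.44060319 0.01120063 0.06108325] [ 0.43844949 -0.59669114  2.63269628]
0.06 [0.44057714 0.01120092 0.0600784 ] [ 0.52541921 -0.01938635  2.92357503]
0.059 [0.44057641 0.01118177 0.05906724] [-0.29762707 -0.90716232  4.03469362]
0.058 [0.44058571 0.0112035  0.05805419] [0.72439506 0.33341082 3.85012423]
0.057 [0.44068214 0.01117928 0.05790773] [-3.81161922  0.30810237 12.38175831]
```

View pics/sc31.png

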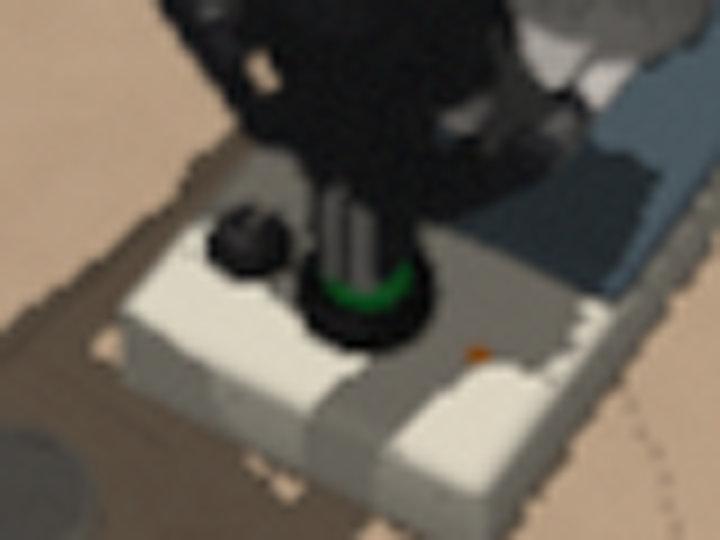

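View pics/sd31.png

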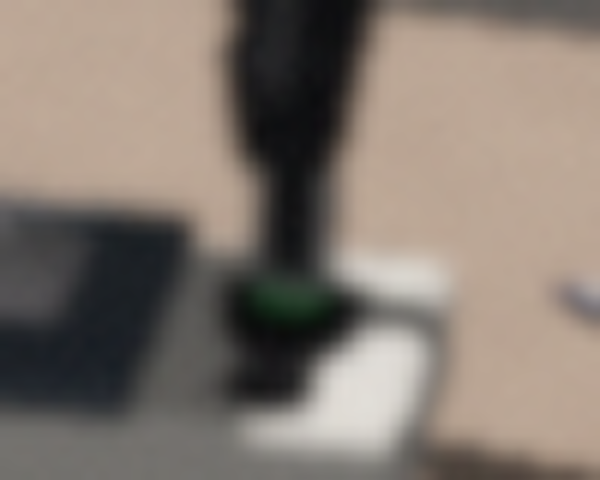

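```bash
python3 - <<'E'
from h import *
b=[.4405,.0112]; q=down(JY)
robot.servo_line([*b,.12],q,speed=.08)
robot.servo_line([*b,.27],q,speed=.2)
robot.reach([.42,.16,.32],q); robot.sleep(.5)
snap("wrist","w32"); snap("side","sd32",(180,100,380,250),4); snap("scene","sc32",(130,130,330,280),4); print(robot.get_clock())
E
```

```text
97.05
```

View pics/sc32.png

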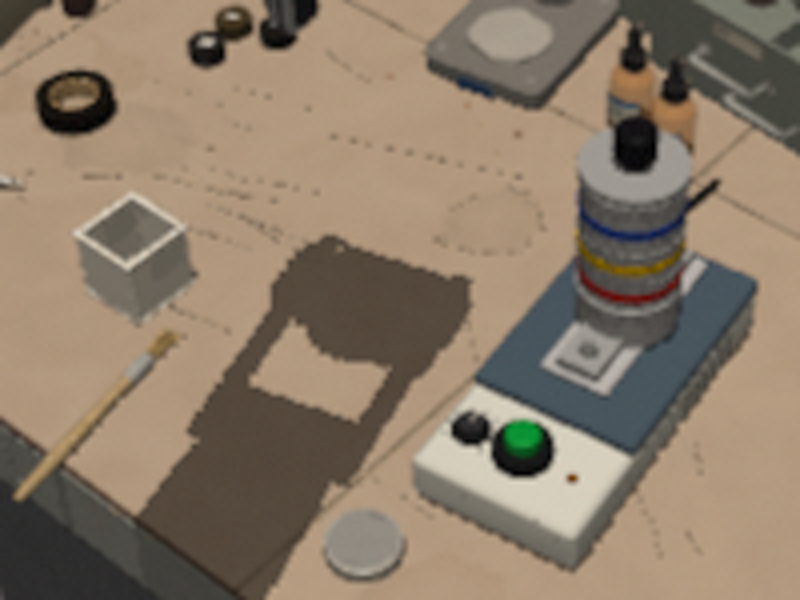

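View pics/sd32.png

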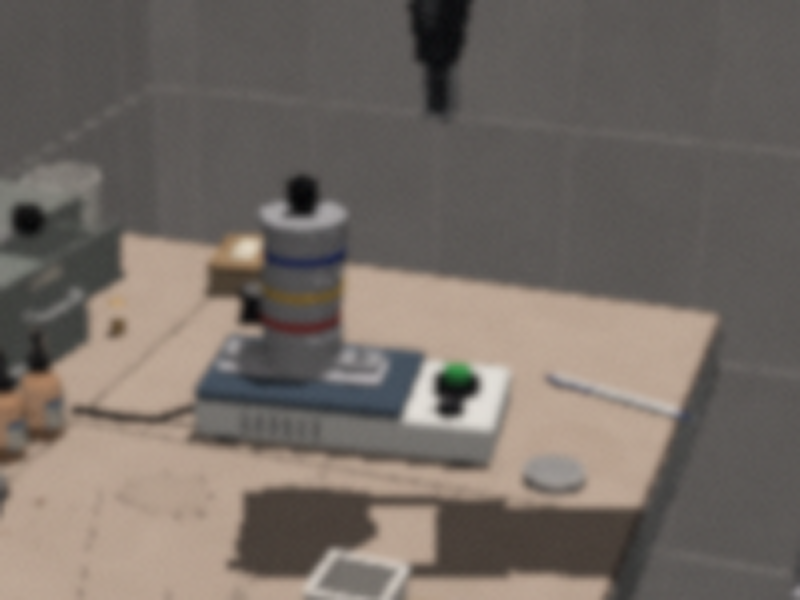

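The pictures show the stack complete with the lid flush, the button back up at crop (522,437), and the cup upright and empty at crop (130,255).

```bash
python3 -c "
from cell import close_job
close_job()"
```

```text
the job is handed in; nothing more can be done
```

The shaker is set up and the job is handed in at about 97 s of the 208 s allowed, with the robot clear of everything.

- **Stack:** The pan is on both pegs. The red, yellow and blue sieves and the lid each stopped within 0.1 mm of the height expected when fully seated. The pan stopped within about 0.7 mm.
- **Lumps:** I counted five lumps in the cup at the start and five in the blue sieve after pouring. No lumps were seen on the bench.
- **Cup:** I moved it to clear bench to grip it from the side. It now stands upright and empty there, about 0.3 m from the shaker.
- **Lid:** It had been knocked about 5 cm aside during the run. I found it again in the images and put it on after the lumps were in.
- **Start button:** I pressed it twice. The first press reached a hard stop, but with an unexpected sideways force of about 9 N. I repeated it slowly and measured about 6 mm of travel from contact to the stop. It sprang back, which the last pictures show.

No check failed at the end. The other things on the bench were not touched.

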